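Draw the price list out of the covered tray and stamp it

ROBOT

A 6-joint arm with a two-finger parallel gripper is mounted at the origin on a cart in front of the work surface, level with it; the furniture and walls round the work are solid. World frame = base frame: x ahead of the robot, y to its left, z up, the work surface at z = 0. Lengths are in m, angles in rad, forces in N, time in s.
With the tool pointing down it reaches from about 0.425 to 0.95 m from the base axis. Payload 3.5 kg.
Tool frame: the origin (TCP) lies at the very end of the fingers, on their centre line; the grasp point (between the pads) lies 19 mm behind it (r.pinch_z is the distance from the TCP to the grasp point, in m); x points along the fingers, y is the direction in which the jaws open and shut, and the axes are right-handed (so a half turn about x gives the same grasp; the last joint's range is limited). The gripper opens to 85 mm and grips with 20 to 120 N. Pads are 22 mm wide; open, the fingers measure 114 mm over their backs; the gripper's body (76 mm by 85 mm) begins 54 mm behind the grasp point. The pads swing forward as they close: fully open they stand 13 mm farther back than shut.
Start: joints at [-1.28, 0.286, 1.577, -0, 1.279, -0.15], TCP at [0.288, -0.61, 0.231] pointing down, gripper open.
Joint ranges: [-2.77, 2.77], [-0.9, 2.22], [0.21, 2.48], [-1.53, 4.67], [0.24, 2.81], [-2.84, 2.84]. Speed limits (rad/s): [2.79, 2.79, 3.14, 3.14, 3.14, 3.14].

INTERFACE

Orientations are given as a unit quaternion [w, x, y, z].
In Python, from cell import r, cams, models gives the robot as it stands.
- The arm moves only by the tool apply_moves, never from a script. Its argument "rows" is a list that holds one entry, the list of rows, each a list of 7 numbers: the turn, a rotation vector about the tool's x, y, z in degrees, then the shift along the tool's x, y, z in m, then the closure, from 0 (fully open) to 1 (shut). A call has exactly 10 rows; each row is the pose to reach, as a shift and turn from the pose commanded when the call began, along the tool's axes at that moment; what a row does not reach only later rows make up. A row lasts 1/12 s, in which the tool goes at most 41.7 mm and 7.16 degrees, less where a joint would pass 70% of its speed; a pose out of reach is approached as far as the arm can. A call with a gripper value outside its range is refused whole. The fingers move at their own pace and stop on an object; "squeeze" is the grip in N (left out, the last holds). Time passes only in rows, so rows that repeat a pose let the fingers close, or fill a call up. It gives the time, the measured TCP pose, the force and the opening at its end, in the units of the state.
- r.state(): the state, without advancing time (a new reading comes with each control period).
- cams.read_camera(name): name is "scene" or "top" or "wrist"; returns the picture (400x640x3 uint8, blue, green, red); there is no depth.
- cams.calibration(name): a dict with "mtx" (3x3 intrinsics, pixels), "rvec" (rotation vector, rad) and "tvec" (3), from world to camera coordinates, as OpenCV has them. Camera axes: x right, y down, z forward; pixel columns grow to the right and rows downward; lengths in m; the calibration is good to about 2 mm. A picture is of the moment at which its call begins: read the wrist's pose just before it. calibration takes no time and is no camera call; for the wrist camera it gives the pose at the moment of the call.
- r.finish_job(): hands the job in, once; it reports no verdict.
Trained networks look in the newest picture that a camera, given by its name, has taken for a name from the list of things; names that differ only in an ending like _2 or _b are one class to them, and where a whole thing is asked for, a point or a joint stands for the part that bears it (a point fixed in the world has none). Each returns a list of dicts, best first, with "confidence" (0 to 1); they miss things now and then, are a little off and sometimes report something else, mostly with a low value. They report only what shows in the picture. A call takes as long as a camera call. They do not tell look-alikes from the thing itself.
- models.outline_of(camera, name): "mask" (400x640 bool, what is visible of it) and "uv" ([column, row] in pixels, amid what is visible of it).
- models.spot_point(camera, name): "uv" ([column, row] in pixels: a listed point, or the origin of a listed thing).
The state is a dict: "t": time; "q": joint angles; "joint_vel": joint speeds; "joint_efforts": joint torques, N m; "position": TCP position; "tool_rot": TCP orientation; "force": force on the tool from outside, world axes, zero at the start; "moment": the same for the moment, N m; "opening": opening from 0.0 (shut) to 1.0 (fully open).
Only numpy, scipy, OpenCV 4.12 (cv2) and the standard library are available. Lean on these libraries where they do the work, as an engineer would, in place of code of your own. Each camera call takes 0.05 s, during which the arm holds its last target.

TASK

Press down lightly on the open front part of the price list and draw it towards the front of its grey tray until its front edge is flush against the tray's front stop. Then take the stamp by its handle, gently push it all the way down on the list, and stand it upright on the bare desk again, outside the tray. Leave the list flush against the stop and do not disturb the white box or the ink bottle.

Things in the scene. Friction and masses are not known exactly. Their poses are not given: they have to be found in the camera images.
- tray: Grey document tray on a solid base, fixed, turned up to 0.2 rad, 178 mm wide (y). Origin: desk height, under the middle of the front stop's inner face; +x to the back. Deck at z = 80. Stop (x -12 to 0) and side guides (10 thick, inner faces y = +-79) reach z = 98. A cover, closed behind, top at z = 121, spans x 150 to 304: only x 0 to 150 is open from above, the list's rear is out of reach.
- price_list: White stapled list, stiff, 210 (x) x 150 (y) x 9 thick, flat on the deck, 4 mm side play. Friction 0.2 on the deck, 0.55 on fingers; a weighted pad in the cover presses 2 to 6 N on its rear: feel it. Origin: centre of its underside; front edge 105 towards -x, at first 45-80 behind the stop; flush, x = 105 in the tray's frame. Fingers mark it over 20 N, even for an instant: touch down at 8 mm/s.
- stamp: Hand stamp 30 (x) x 50 (y) x 75 high, 0.07 kg, upright on the desk left (+y) of the tray, nearer or farther than the white box. Origin: centre of its underside. Body 30 x 50 up to z = 44; then a neck 20 x 30, and a red handle 28 (x) x 44 (y) from z = 61 to 75. Take the handle across its 28 mm, fingertips at z = 53 or more, or they jam on the body when the handle goes down.
- stamp_press (a joint): How far the stamp's handle is pushed down into its body, m: 0 up, 0.008 fully down. About 1.2 N of friction; no spring, it stays where left, and the friction carries the stamp by its handle. Stamping = pushing it all the way down while the stamp stands on the list. Over 25 N of the stamp on the list is too much.
- stamp_top (a point): Centre of the top of the stamp's handle (75 mm above the stamp's underside with the handle up).
- white_box: Plain white carton 45 x 70 x 50 mm, loose, left of the tray, in line with the stamp. Bystander. Origin: centre of its underside.
- ink_bottle: Round blue ink bottle with white cap, 45 dia x 84 high, loose, on the desk left of stamp and box. Bystander. Origin: centre of its underside.
Mind the look-alikes: they are no part of the job. Several things look just like the stamp: the one meant starts farthest to the robot's right.

How it is judged:
On the way, in this order (a step that is already met when the one before it is completed fails the run):
1. the list is drawn flush against the front stop (within 3 mm) (x of price_list in the frame of tray below 0.1085 m and z of price_list in the frame of tray below 0.083 m), for 0.2 s.
2. the stamp stands on the list with its handle pushed all the way down (value of joint stamp_press above 0.007 m and contact force between stamp and price_list above 0.5 N and angle between stamp's own z axis and vertical below 0.1 rad), for 0.1 s.
At the end, for the whole second after the job is handed in: The list lies flat on the tray's deck, its front edge within 3 mm of the front stop; the stamp stands upright (within 0.1 rad) on the desk itself, outside the tray, released; both at rest (all of step 1 and angle between the x axis of price_list and the x axis of tray, either way round below 0.06 rad and height (world z) of stamp between -0.004 and 0.004 m and angle between stamp's own z axis and vertical below 0.1 rad and linear speed of each of stamp, price_list below 0.01 m/s); the robot touches nothing.
It fails at once if the list is pressed by the fingers with more than 20 N, even for an instant (contact force between the fingers and price_list above 20 N).
It fails at once if the stamp is pressed on the list with more than 25 N (contact force between stamp and price_list above 25 N).
It fails at once if the white box or the ink bottle is moved by more than 20 mm (distance of any of white_box, ink_bottle from where it was at the start of the episode above 0.02 m).
It also fails if it takes over 72 s, if anything falls off the work surface, if the arm or the gripper's body presses on something with over 40 N, if the wrist force passes 120 N, or if a joint passes its speed limit or range.

## Working session

There is one attempt and no reset: what is moved stays moved. The work goes in short steps, Python scripts to look and compute and a tool call to move; the robot and the scene stay as the last step left them, time stands still between calls to the robot, and variables do not carry over. Pictures are saved under pics/ and viewed, and the job is handed in when it is done.

Besides the shell and the picture viewer there is one more tool, called after ">>>" as name(argument=value, ...), one argument or row to a line, values as JSON. apply_moves: Moves the arm, as the interface text tells. Its arguments: {"type":"object","properties":{"rows":{"type":"array"},"squeeze":{"type":"number"}},"required":["rows"]}

```bash
ls; mkdir -p pics
python3 - <<'E'
from cell import r,cams,models
import cv2
print(r.state())
for n in("scene","top","wrist"):
    cv2.imwrite(f"pics/{n}0.png",cams.read_camera(n)); c=cams.calibration(n); print(n,c)
E
```

```text
pics
{'t': 0.0, 'q': array([-1.27998837e+00,  2.87226025e-01,  1.57819194e+00, -4.70167997e-06,
        1.27861194e+00, -1.49994845e-01]), 'joint_vel': array([-0.00108008, -0.00041125,  0.00138209,  0.00074834,  0.00018257,
       -0.00095752]), 'joint_efforts': array([-9.18662372e-04, -4.05987597e+01, -2.92629254e+01, -1.30563885e-04,
        5.79758649e-03, -6.18577488e-06]), 'position': array([ 0.28783476, -0.60981641,  0.22989885]), 'tool_rot': array([-0.15372953, -0.68993888, -0.15544843,  0.6900633 ]), 'force': array([-0.28450985, -0.06287881, -0.18022187]), 'moment': array([0.04724383, 0.00912163, 0.01977733]), 'opening': 1.0005905395056873}
scene {'mtx': array([[452.25349236,   0.        , 321.90196847],
       [  0.        , 452.25349236, 201.42496366],
       [  0.        ,   0.        ,   1.        ]]), 'rvec': array([ 1.24150221, -2.12657915,  1.10384185]), 'tvec': array([0.50398223, 0.1870534 , 1.15993535])}
top {'mtx': array([[430.89688598,   0.        , 317.73223759],
       [  0.        , 430.89688598, 195.66727411],
       [  0.        ,   0.        ,   1.        ]]), 'rvec': array([ 2.12041002, -2.14692055,  0.17140016]), 'tvec': array([0.35144236, 0.43489272, 1.18214877])}
wrist {'mtx': array([[340.9201101 ,   0.        , 314.79936673],
       [  0.        , 340.9201101 , 197.03383556],
       [  0.        ,   0.        ,   1.        ]]), 'rvec': array([-2.4603797 ,  1.55969533,  0.20901102]), 'tvec': array([-0.67511791, -0.03308415,  0.37831964])}
```

View pics/scene0.png

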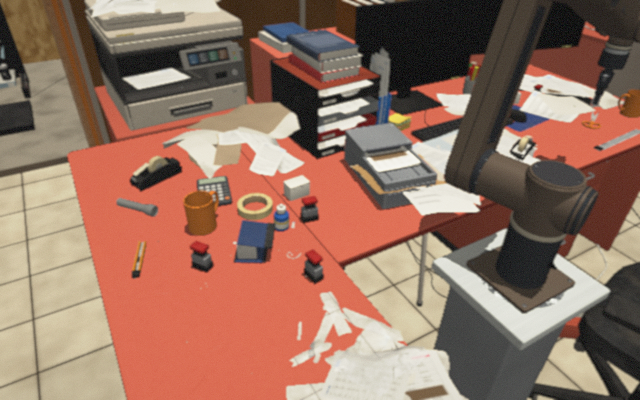

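View pics/top0.png

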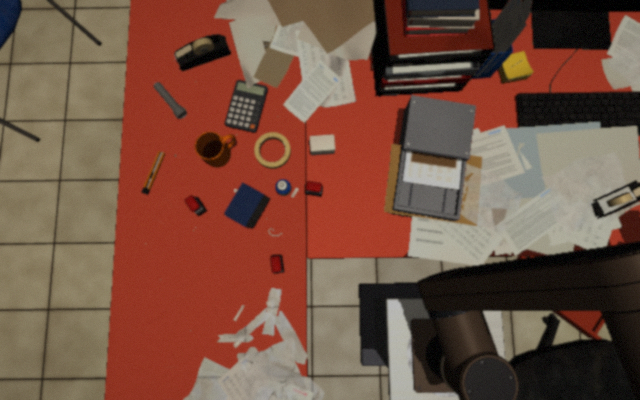

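View pics/wrist0.png

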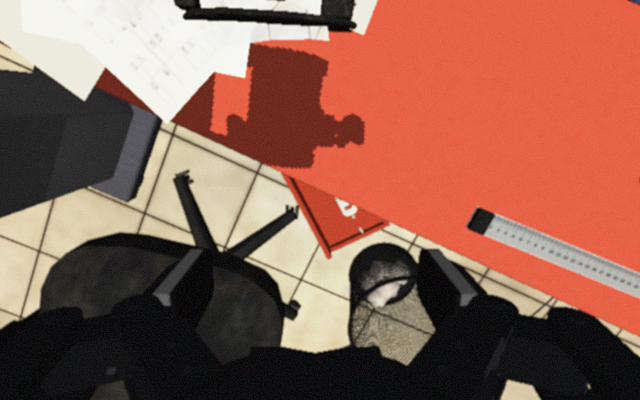

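Scene: the grey tray is at about (395,165), with the white list partly under its cover. Stamp look-alikes in the top picture are (314,188), (277,263) and (195,205). The one farthest right is (314,188), which is in line with the white box at (322,144). The ink bottle is at (284,187).

```bash
cat > h.py <<'E'
import numpy as np,cv2
from scipy.spatial.transform import Rotation as R
from cell import r,cams,models
def P(c):
    Rm=cv2.Rodrigues(np.array(c["rvec"],float))[0]; return np.asarray(c["mtx"]),Rm,np.array(c["tvec"],float).reshape(3)
def ray(c,uv):
    K,Rm,t=P(c); d=Rm.T@np.linalg.inv(K)@np.array([uv[0],uv[1],1.]); return -Rm.T@t,d/np.linalg.norm(d)
def atz(c,uv,z):
    o,d=ray(c,uv); return o+d*(z-o[2])/d[2]
def tri(cs,uvs):
    A=np.zeros((3,3));b=np.zeros(3)
    for c,u in zip(cs,uvs):
        o,d=ray(c,u);M=np.eye(3)-np.outer(d,d);A+=M;b+=M@o
    x=np.linalg.solve(A,b); return x,[np.linalg.norm(np.cross(x-ray(c,u)[0],ray(c,u)[1])) for c,u in zip(cs,uvs)]
def proj(c,X):
    return cv2.projectPoints(np.array(X,float).reshape(-1,3),np.array(c["rvec"],float),np.array(c["tvec"],float),np.asarray(c["mtx"]),None)[0].reshape(-1,2)
E
python3 - <<'E'
from h import *
np.set_printoptions(precision=4,suppress=True)
for n in("scene","top"):
    c=cams.calibration(n)
    for k,z in(("stamp_top",.075),("white_box",0),("ink_bottle",0),("tray",0),("price_list",.08)):
        for m in models.spot_point(n,k)[:4]: print(n,k,m["uv"],round(m["confidence"],2),atz(c,m["uv"],z))
    cv2.imwrite(f"pics/crop_{n}.png",cv2.resize(cams.read_camera(n)[80:240,230:500],None,fx=2.9,fy=2.9,interpolation=cv2.INTER_CUBIC))
E
```

```text
scene stamp_top [305.7, 211.6] 0.54 [0.4076 0.3994 0.075 ]
scene stamp_top [203.5, 261.0] 0.48 [0.3526 0.7034 0.075 ]
scene stamp_top [314.0, 270.6] 0.46 [0.1987 0.4904 0.075 ]
scene white_box [296.0, 193.9] 0.94 [0.5911 0.3352 0.    ]
scene ink_bottle [279.0, 225.9] 0.56 [ 0.4715  0.4521 -0.    ]
scene tray [406.5, 206.9] 0.77 [0.3683 0.0694 0.    ]
scene price_list [386.3, 153.3] 0.62 [0.5554 0.0175 0.08  ]
scene price_list [294.7, 196.9] 0.37 [0.4772 0.3971 0.08  ]
top white_box [321.2, 148.7] 0.83 [0.5865 0.3341 0.    ]
top ink_bottle [286.0, 188.0] 0.71 [0.4693 0.4387 0.    ]
top tray [419.6, 216.5] 0.85 [0.3806 0.0526 0.    ]
top price_list [431.7, 148.0] 0.63 [0.562  0.0281 0.08  ]
```

View pics/crop_top.png

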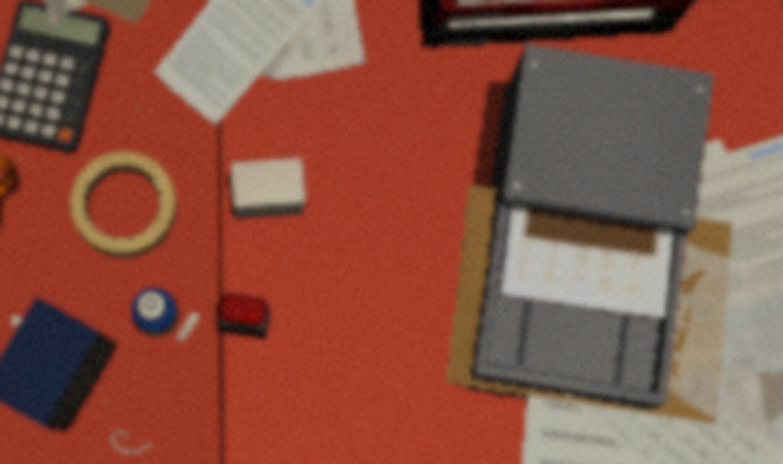

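View pics/crop_scene.png

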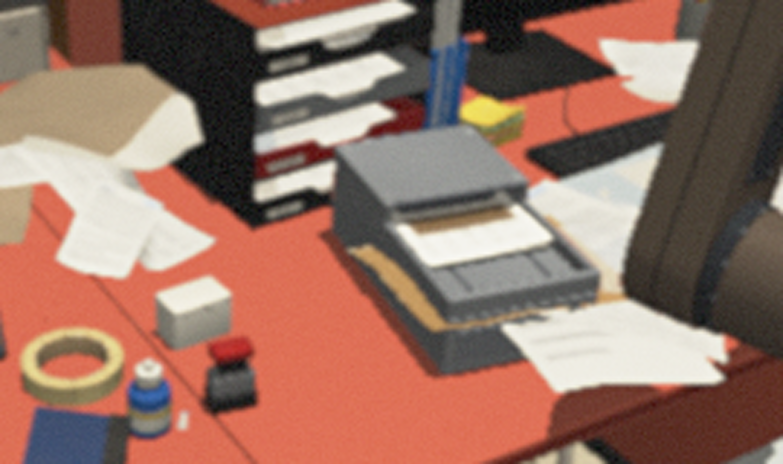

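```bash
cat >> h.py <<'E'
np.set_printoptions(precision=4,suppress=True)
def Rt(q): return R.from_quat([q[1],q[2],q[3],q[0]])
def down(yaw): # tool x down, tool y (jaws) at world angle yaw from +x
    x=np.array([0,0,-1.]);y=np.array([np.cos(yaw),np.sin(yaw),0]);return R.from_matrix(np.c_[x,y,np.cross(x,y)])
def goal(pos,yaw,p0=None,R0=None):
    s=r.state();p0=s["position"] if p0 is None else p0;R0=Rt(s["tool_rot"]) if R0 is None else R0
    c=[]
    for y in(yaw,yaw+np.pi):
        rv=(R0.inv()*down(y)).as_rotvec(degrees=True);c.append(rv)
    for rv in c: print("turn",rv,"shift",R0.inv().apply(np.array(pos)-p0))
E
python3 - <<'E'
from h import *
s=r.state();print(Rt(s["tool_rot"]).as_matrix())
c=cams.calibration("top")
pts=[(478,378,.098),(662,403,.098),(527,45,.121),(712,75,.121),(692,228,.121),(502,200,.121),(502,293,.089),(664,317,.089)]
for u,v,z in pts: print(u,v,atz(c,(230+u/2.9,80+v/2.9),z))
c2=cams.calibration("scene")
print(tri([c,c2],[(314,187),(309,201)]))
goal([.5,.03,.30],1.45)
E
```

```text
[[ 0.      0.4266 -0.9044]
 [-0.     -0.9044 -0.4266]
 [-1.      0.      0.    ]]
478 378 [0.3867 0.1407 0.098 ]
662 403 [ 0.3615 -0.0267  0.098 ]
527 45 [0.6994 0.0856 0.121 ]
712 75 [ 0.6673 -0.0863  0.121 ]
692 228 [ 0.5201 -0.0574  0.121 ]
502 200 [0.549  0.1158 0.121 ]
502 293 [0.4679 0.1133 0.089 ]
664 317 [ 0.4431 -0.0368  0.089 ]
(array([0.4607, 0.3577, 0.0623]), [np.float64(0.0020420804281947916), np.float64(0.002042080428194625)])
turn [-147.8242    0.0036   -0.0004] shift [-0.0687 -0.4888 -0.465 ]
turn [32.1758 -0.0003 -0.0027] shift [-0.0687 -0.4888 -0.465 ]
```

Run:
```python
from h import *
s=r.state();c=cams.calibration("wrist");K,Rm,t=P(c)
R0=Rt(s["tool_rot"]);print("cam in tool",R0.inv().apply(-Rm.T@t-s["position"]),"axes",(R0.inv().as_matrix()@Rm.T))
goal([.47,.04,.28],1.40)
```

```text
cam in tool [-0.1423  0.0011 -0.0662] axes [[ 0.0002 -0.2605  0.9655]
 [ 1.     -0.0002 -0.0002]
 [ 0.0002  0.9655  0.2605]]
turn [-144.9594    0.0035   -0.0005] shift [-0.0487 -0.5107 -0.4421]
turn [35.0406 -0.0004 -0.0027] shift [-0.0487 -0.5107 -0.4421]
```

>>> apply_moves(
  rows=[
    [[-145,0,0,-0.05,-0.51,-0.44,0],[-145,0,0,-0.05,-0.51,-0.44,0],[-145,0,0,-0.05,-0.51,-0.44,0],[-145,0,0,-0.05,-0.51,-0.44,0],[-145,0,0,-0.05,-0.51,-0.44,0],[-145,0,0,-0.05,-0.51,-0.44,0],[-145,0,0,-0.05,-0.51,-0.44,0],[-145,0,0,-0.05,-0.51,-0.44,0],[-145,0,0,-0.05,-0.51,-0.44,0],[-145,0,0,-0.05,-0.51,-0.44,0]],
  ],
)

```text
t: 1.58
position: [0.3993, -0.2082, 0.2627]
tool_rot: [0.531, 0.468, 0.53, -0.468]
force: [0.8, -0.6, -0.2]
opening: 1.001
```

Run:
```python
from h import *
print(r.state()["t"]); goal([.47,.04,.28],1.40)
```

```text
1.5833
turn [-73.019    0.0683  -0.0162] shift [-0.0174  0.1012 -0.2374]
turn [106.9809  -0.0176  -0.0741] shift [-0.0174  0.1012 -0.2374]
```

>>> apply_moves(
  rows=[
    [[-73,0,0,-0.017,0.101,-0.237,1],[-73,0,0,-0.017,0.101,-0.237,1],[-73,0,0,-0.017,0.101,-0.237,1],[-73,0,0,-0.017,0.101,-0.237,1],[-73,0,0,-0.017,0.101,-0.237,1],[-73,0,0,-0.017,0.101,-0.237,1],[-73,0,0,-0.017,0.101,-0.237,1],[-73,0,0,-0.017,0.101,-0.237,1],[-73,0,0,-0.017,0.101,-0.237,1],[-73,0,0,-0.017,0.101,-0.237,1]],
  ],
  squeeze=20,
)

```text
t: 2.42
position: [0.4712, 0.038, 0.2794]
tool_rot: [0.704, 0.068, 0.704, -0.068]
force: [-0.6, -0.3, 0.0]
opening: -0.002
```

Run:
```python
from h import *
s=r.state();c=cams.calibration("wrist");cv2.imwrite("pics/w1.png",cams.read_camera("wrist"));print(s["position"],s["t"],s["opening"],s["force"],s["moment"]); np.savez("w1.npz",**c)
```

```text
[0.4712 0.038  0.2794] 2.4167 -0.0019323457936170807 [-0.5764 -0.2615  0.0413] [-0.0363 -0.0422  0.0072]
```

View pics/w1.png

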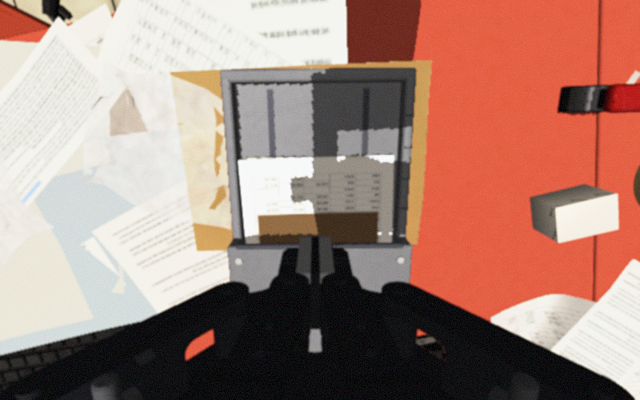

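Wrist view: the stop is at the top (inner edge around row 82, columns 237–404), the list's front edge is at row ~157, and the cover's front edge is at row ~245.

Run:
```python
from h import *
im=cv2.imread("pics/w1.png");cv2.imwrite("pics/w1c.png",cv2.resize(im[55:265,210:430],None,fx=2.8,fy=2.8,interpolation=cv2.INTER_CUBIC))
c=dict(np.load("w1.npz"))
for n,u,v,z in[("stopL",237,83,.098),("stopR",404,82,.098),("outL",222,72,.098),("outR",415,70,.098),("listL",240,158,.089),("listR",396,155,.089),("covL",230,246,.121),("covR",411,245,.121)]: print(n,atz(c,(u,v),z))
```

```text
stopL [ 0.3754 -0.0153  0.098 ]
stopR [0.4035 0.1326 0.098 ]
outL [ 0.3638 -0.0261  0.098 ]
outR [0.3953 0.1435 0.098 ]
listL [ 0.4429 -0.0318  0.089 ]
listR [0.4694 0.1188 0.089 ]
covL [ 0.5192 -0.0542  0.121 ]
covR [0.5513 0.1149 0.121 ]
```

View pics/w1c.png

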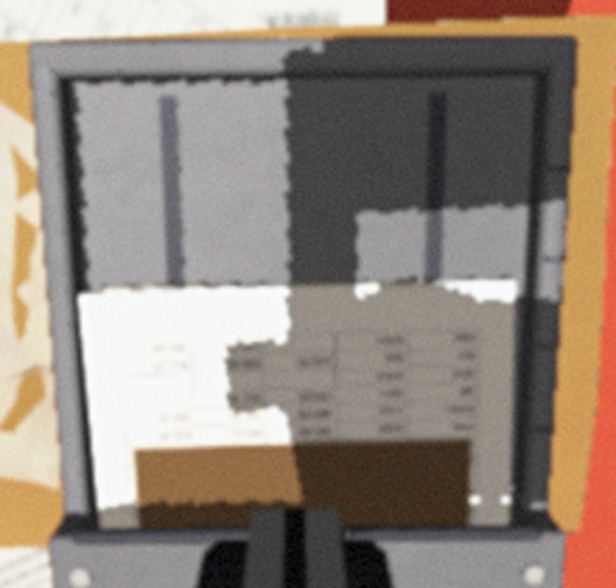

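Run:
```python
from h import *
o=np.array([.388,.058]);ex=np.array([.983,-.184])
p=o+.122*ex;print(p,Rt(r.state()["tool_rot"]).as_matrix()); goal([*p,.099],1.386)
```

```text
[0.5079 0.0356] [[ 0.0003  0.1886  0.9821]
 [-0.0001  0.9821 -0.1886]
 [-1.     -0.      0.0004]]
turn [-0.2817  0.0205  0.0019] shift [0.1804 0.0048 0.0364]
turn [179.7183   0.0029  -0.0322] shift [0.1804 0.0048 0.0364]
```

>>> apply_moves(
  rows=[
    [[0,0,0,0.03,0.005,0.036,1],[0,0,0,0.06,0.005,0.036,1],[0,0,0,0.09,0.005,0.036,1],[0,0,0,0.12,0.005,0.036,1],[0,0,0,0.145,0.005,0.036,1],[0,0,0,0.16,0.005,0.036,1],[0,0,0,0.17,0.005,0.036,1],[0,0,0,0.176,0.005,0.036,1],[0,0,0,0.178,0.005,0.036,1],[0,0,0,0.178,0.005,0.036,1]],
  ],
)

```text
t: 3.3
position: [0.5079, 0.0349, 0.1017]
tool_rot: [0.704, 0.071, 0.703, -0.071]
force: [-0.2, 0.7, 0.3]
opening: -0.004
```

Run:
```python
from h import *
c=cams.calibration("wrist");cv2.imwrite("pics/w2.png",cams.read_camera("wrist"));s=r.state();print(s["position"],s["t"],s["force"],s["moment"]); np.savez("w2.npz",**c)
```

```text
[0.5083 0.0349 0.1023] 3.35 [ 0.6882 -0.0437  0.4798] [ 0.0354 -0.0282 -0.0238]
```

View pics/w2.png

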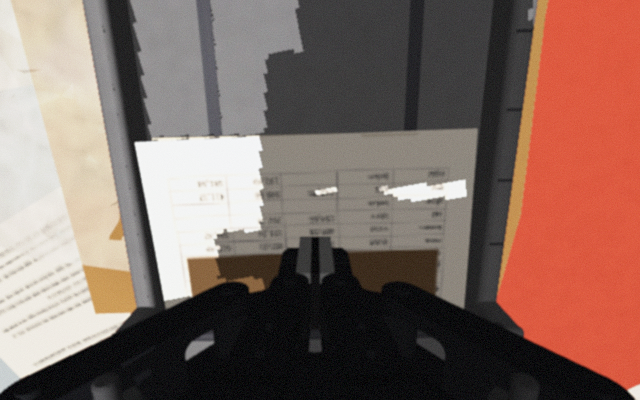

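Run:
```python
from h import *
a=dict(np.load("w1.npz"));b=dict(np.load("w2.npz"))
print(tri([a,b],[(238,160),(136,142)]),tri([a,b],[(394.5,155),(478,129)]))
for u in[(136,142),(478,129)]: print(atz(b,u,.089))
```

```text
(array([ 0.4438, -0.0332,  0.0926]), [np.float64(0.000212976414873293), np.float64(0.0002129764148733116)]) (array([0.4694, 0.1178, 0.0864]), [np.float64(0.00018612965714969397), np.float64(0.00018612965714964546)])
[ 0.4436 -0.035   0.089 ]
[0.4688 0.1166 0.089 ]
```

The list's top measures about 0.0895. I'll creep down to it.

>>> apply_moves(
  rows=[
    [[0,0,0,0.0015,0,0,1],[0,0,0,0.003,0,0,1],[0,0,0,0.004,0,0,1],[0,0,0,0.005,0,0,1],[0,0,0,0.0055,0,0,1],[0,0,0,0.006,0,0,1],[0,0,0,0.0065,0,0,1],[0,0,0,0.007,0,0,1],[0,0,0,0.0075,0,0,1],[0,0,0,0.008,0,0,1]],
  ],
)

```text
t: 4.18
position: [0.5074, 0.035, 0.0931]
tool_rot: [0.704, 0.071, 0.704, -0.071]
force: [-0.2, -0.8, 0.3]
opening: -0.001
```

>>> apply_moves(
  rows=[
    [[0,0,0,0.0004,0,0,1],[0,0,0,0.0008,0,0,1],[0,0,0,0.0012,0,0,1],[0,0,0,0.0016,0,0,1],[0,0,0,0.002,0,0,1],[0,0,0,0.002,0,0,1],[0,0,0,0.002,0,0,1],[0,0,0,0.002,0,0,1],[0,0,0,0.002,0,0,1],[0,0,0,0.002,0,0,1]],
  ],
)

```text
t: 5.02
position: [0.5074, 0.035, 0.0912]
tool_rot: [0.704, 0.071, 0.704, -0.071]
force: [-0.4, -0.0, 0.2]
opening: -0.001
```

>>> apply_moves(
  rows=[
    [[0,0,0,0.0004,0,0,1],[0,0,0,0.0008,0,0,1],[0,0,0,0.0012,0,0,1],[0,0,0,0.0014,0,0,1],[0,0,0,0.0014,0,0,1],[0,0,0,0.0014,0,0,1],[0,0,0,0.0014,0,0,1],[0,0,0,0.0014,0,0,1],[0,0,0,0.0014,0,0,1],[0,0,0,0.0014,0,0,1]],
  ],
)

```text
t: 5.85
position: [0.5075, 0.035, 0.0898]
tool_rot: [0.704, 0.071, 0.704, -0.071]
force: [-0.1, -0.5, -0.3]
opening: 0.003
```

>>> apply_moves(
  rows=[
    [[0,0,0,0.0003,0,0,1],[0,0,0,0.0006,0,0,1],[0,0,0,0.0009,0,0,1],[0,0,0,0.001,0,0,1],[0,0,0,0.001,0,0,1],[0,0,0,0.001,0,0,1],[0,0,0,0.001,0,0,1],[0,0,0,0.001,0,0,1],[0,0,0,0.001,0,0,1],[0,0,0,0.001,0,0,1]],
  ],
)

```text
t: 6.68
position: [0.5075, 0.035, 0.0891]
tool_rot: [0.704, 0.071, 0.704, -0.071]
force: [-2.1, 0.1, 5.7]
opening: 0.0
```

>>> apply_moves(
  rows=[
    [[0,0,0,0.0001,0,0,1],[0,0,0,0.0002,0,0,1],[0,0,0,0.0003,0,0,1],[0,0,0,0.0003,0,0,1],[0,0,0,0.0003,0,0,1],[0,0,0,0.0003,0,0,1],[0,0,0,0.0003,0,-0.0005,1],[0,0,0,0.0003,0,-0.001,1],[0,0,0,0.0003,0,-0.0015,1],[0,0,0,0.0003,0,-0.002,1]],
  ],
)

```text
t: 7.52
position: [0.5069, 0.0351, 0.089]
tool_rot: [0.705, 0.071, 0.702, -0.071]
force: [2.4, -0.2, 2.7]
opening: -0.001
```

>>> apply_moves(
  rows=[
    [[0,0,0,0.0001,0,0,1],[0,0,0,0.0002,0,0,1],[0,0,0,0.0003,0,0,1],[0,0,0,0.0004,0,0,1],[0,0,0,0.0005,0,0,1],[0,0,0,0.0005,0,0,1],[0,0,0,0.0005,0,0,1],[0,0,0,0.0005,0,0,1],[0,0,0,0.0005,0,0,1],[0,0,0,0.0005,0,0,1]],
  ],
)

```text
t: 8.35
position: [0.5068, 0.0351, 0.0891]
tool_rot: [0.705, 0.071, 0.702, -0.071]
force: [1.5, -0.3, 6.5]
opening: 0.001
```

>>> apply_moves(
  rows=[
    [[0,0,0,0.0002,0,0,1],[0,0,0,0.0004,0,0,1],[0,0,0,0.0004,0,-0.0005,1],[0,0,0,0.0004,0,-0.001,1],[0,0,0,0.0004,0,-0.002,1],[0,0,0,0.0004,0,-0.003,1],[0,0,0,0.0004,0,-0.004,1],[0,0,0,0.0004,0,-0.005,1],[0,0,0,0.0004,0,-0.006,1],[0,0,0,0.0004,0,-0.007,1]],
  ],
)

```text
t: 9.18
position: [0.5009, 0.0364, 0.0891]
tool_rot: [0.706, 0.071, 0.701, -0.071]
force: [4.8, -1.0, 6.5]
opening: 0.0
```

Run:
```python
from h import *
c=cams.calibration("wrist");cv2.imwrite("pics/w3.png",cams.read_camera("wrist"));s=r.state();print(s["position"],s["t"],s["force"],s["moment"]); np.savez("w3.npz",**c)
```

```text
[0.5007 0.0364 0.089 ] 9.2333 [ 4.1451 -1.0286  6.9333] [-0.1691 -0.7191  0.0045]
```

View pics/w3.png

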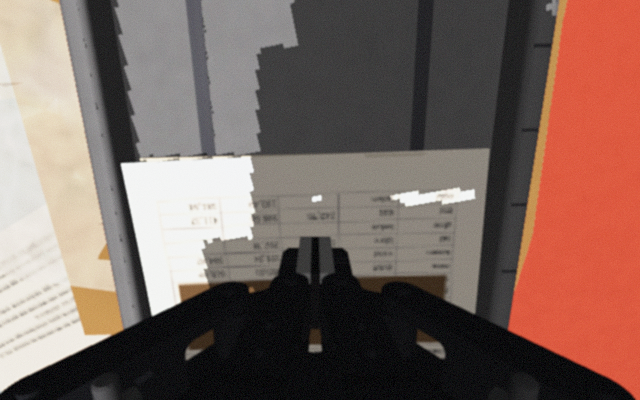

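Run:
```python
from h import *
b=dict(np.load("w3.npz"));o=np.array([.388,.058]);M=np.array([[.983,-.186],[.186,.983]])
for n,u in(("2",[(136,142),(478,129)]),("3",[(122,163),(490,149)])):
    c=dict(np.load(f"w{n}.npz"))
    for x in u: print(n,M@(atz(c,x,.089)[:2]-o))
print("tool",M@(np.array([.5075,.035])-o),M@(r.state()["position"][:2]-o))
```

```text
2 [ 0.072  -0.0811]
2 [0.0685 0.0726]
3 [ 0.0721 -0.0814]
3 [0.0685 0.0726]
tool [ 0.1217 -0.0004] [ 0.1148 -0.0002]
```

>>> apply_moves(
  rows=[
    [[0,0,0,0.0001,0,0,1],[0,0,0,0.0002,0,0,1],[0,0,0,0.0003,0,0,1],[0,0,0,0.0004,0,0,1],[0,0,0,0.0005,0,0,1],[0,0,0,0.0006,0,0,1],[0,0,0,0.0007,0,0,1],[0,0,0,0.0007,0,0,1],[0,0,0,0.0007,0,0,1],[0,0,0,0.0007,0,0,1]],
  ],
)

```text
t: 10.07
position: [0.5007, 0.0365, 0.089]
tool_rot: [0.705, 0.071, 0.702, -0.071]
force: [2.3, -1.5, 9.7]
opening: 0.003
```

>>> apply_moves(
  rows=[
    [[0,0,0,0.0001,0,-0.0003,1],[0,0,0,0.0002,0,-0.0006,1],[0,0,0,0.0002,0,-0.001,1],[0,0,0,0.0002,0,-0.0015,1],[0,0,0,0.0002,0,-0.002,1],[0,0,0,0.0002,0,-0.0025,1],[0,0,0,0.0002,0,-0.003,1],[0,0,0,0.0002,0,-0.0035,1],[0,0,0,0.0002,0,-0.004,1],[0,0,0,0.0002,0,-0.0045,1]],
  ],
)

```text
t: 10.9
position: [0.4976, 0.0371, 0.089]
tool_rot: [0.707, 0.071, 0.7, -0.071]
force: [5.9, -1.5, 7.0]
opening: 0.0
```

```bash
cat > look.py <<'E'
import sys
from h import *
n=sys.argv[1]
c=cams.calibration("wrist");im=cams.read_camera("wrist");cv2.imwrite(f"pics/{n}.png",im);s=r.state();print(s["position"],s["t"],s["force"],s["moment"]); np.savez(f"{n}.npz",**c)
E
python3 look.py w4
```

```text
[0.4976 0.0371 0.089 ] 10.95 [ 5.6164 -1.0204  7.6974] [-0.2081 -0.9304  0.0224]
```

View pics/w4.png

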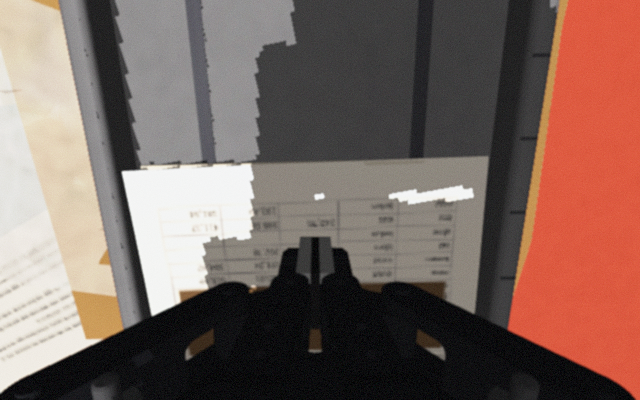

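>>> apply_moves(
  rows=[
    [[0,0,0,0.0001,0,-0.0003,1],[0,0,0,0.0002,0,-0.0006,1],[0,0,0,0.0003,0,-0.0009,1],[0,0,0,0.0004,0,-0.0012,1],[0,0,0,0.0005,0,-0.0015,1],[0,0,0,0.0006,0,-0.0018,1],[0,0,0,0.0007,0,-0.0021,1],[0,0,0,0.0008,0,-0.0024,1],[0,0,0,0.0008,0,-0.0027,1],[0,0,0,0.0008,0,-0.003,1]],
  ],
)

```text
t: 11.78
position: [0.4958, 0.0375, 0.089]
tool_rot: [0.708, 0.071, 0.699, -0.071]
force: [6.7, -1.1, 8.8]
opening: -0.0
```

>>> apply_moves(
  rows=[
    [[0,0,0,0.0001,0,-0.0003,1],[0,0,0,0.0002,0,-0.0006,1],[0,0,0,0.0003,0,-0.001,1],[0,0,0,0.0004,0,-0.0014,1],[0,0,0,0.0005,0,-0.0018,1],[0,0,0,0.0006,0,-0.0022,1],[0,0,0,0.0007,0,-0.0026,1],[0,0,0,0.0007,0,-0.003,1],[0,0,0,0.0007,0,-0.0035,1],[0,0,0,0.0007,0,-0.004,1]],
  ],
)

```text
t: 12.62
position: [0.4928, 0.0382, 0.089]
tool_rot: [0.708, 0.071, 0.699, -0.071]
force: [7.7, -1.9, 9.2]
opening: 0.002
```

```bash
python3 look.py w5
```

```text
[0.4928 0.0382 0.089 ] 12.6667 [ 6.8821 -1.5961  9.4188] [-0.2779 -1.2383 -0.0092]
```

View pics/w5.png

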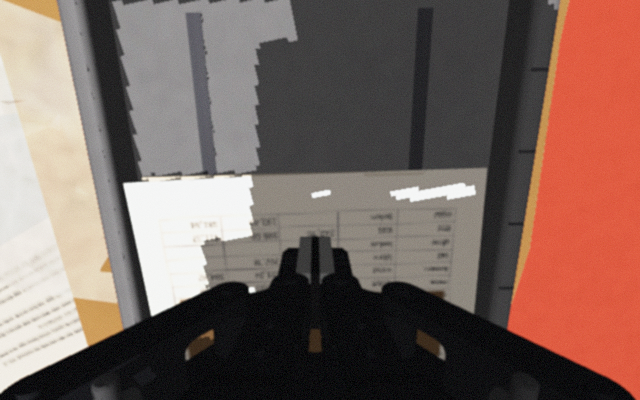

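The list is still slipping under the fingers (its edge is fixed in the tray frame). I'll lift, move back and press harder, still well under 20 N.

>>> apply_moves(
  rows=[
    [[0,0,0,-0.002,0,0,1],[0,0,0,-0.005,0,0,1],[0,0,0,-0.008,0,0.002,1],[0,0,0,-0.008,0,0.008,1],[0,0,0,-0.008,0,0.014,1],[0,0,0,-0.008,0,0.02,1],[0,0,0,-0.008,0,0.023,1],[0,0,0,-0.006,0,0.023,1],[0,0,0,-0.0055,0,0.023,1],[0,0,0,-0.005,0,0.023,1]],
  ],
)

```text
t: 13.5
position: [0.5095, 0.0346, 0.0896]
tool_rot: [0.703, 0.071, 0.704, -0.071]
force: [-0.0, 0.3, -0.0]
opening: 0.003
```

Run:
```python
from h import *
s=r.state();print(s["position"],s["force"],Rt(s["tool_rot"]).as_matrix())
```

```text
[0.5095 0.0346 0.0896] [-0.0429  0.2746 -0.0384] [[-0.0012  0.1995  0.9799]
 [ 0.0002  0.9799 -0.1995]
 [-1.     -0.     -0.0012]]
```

>>> apply_moves(
  rows=[
    [[0,0,0,0.0002,0,0,1],[0,0,0,0.0004,0,0,1],[0,0,0,0.0006,0,0,1],[0,0,0,0.0007,0,0,1],[0,0,0,0.0008,0,0,1],[0,0,0,0.0009,0,0,1],[0,0,0,0.001,0,0,1],[0,0,0,0.001,0,0,1],[0,0,0,0.001,0,0,1],[0,0,0,0.001,0,0,1]],
  ],
)

```text
t: 14.33
position: [0.5099, 0.0345, 0.0892]
tool_rot: [0.704, 0.071, 0.704, -0.071]
force: [0.1, 1.1, 0.5]
opening: 0.002
```

>>> apply_moves(
  rows=[
    [[0,0,0,0.0001,0,0,1],[0,0,0,0.0002,0,0,1],[0,0,0,0.0003,0,0,1],[0,0,0,0.0004,0,0,1],[0,0,0,0.0005,0,0,1],[0,0,0,0.0006,0,0,1],[0,0,0,0.0007,0,0,1],[0,0,0,0.0008,0,0,1],[0,0,0,0.0008,0,0,1],[0,0,0,0.0008,0,0,1]],
  ],
)

```text
t: 15.17
position: [0.5099, 0.0345, 0.0891]
tool_rot: [0.703, 0.071, 0.704, -0.071]
force: [-1.6, 0.1, 5.9]
opening: 0.005
```

>>> apply_moves(
  rows=[
    [[0,0,0,0.0001,0,0,1],[0,0,0,0.0002,0,0,1],[0,0,0,0.0003,0,0,1],[0,0,0,0.0004,0,0,1],[0,0,0,0.0005,0,0,1],[0,0,0,0.0006,0,0,1],[0,0,0,0.0007,0,0,1],[0,0,0,0.0008,0,0,1],[0,0,0,0.0009,0,0,1],[0,0,0,0.0009,0,0,1]],
  ],
)

```text
t: 16.0
position: [0.51, 0.0345, 0.089]
tool_rot: [0.703, 0.071, 0.704, -0.071]
force: [-4.8, 0.5, 10.8]
opening: -0.002
```

>>> apply_moves(
  rows=[
    [[0,0,0,0.0001,0,-0.0003,1],[0,0,0,0.0002,0,-0.0006,1],[0,0,0,0.0003,0,-0.0009,1],[0,0,0,0.0004,0,-0.0012,1],[0,0,0,0.0005,0,-0.0015,1],[0,0,0,0.0006,0,-0.0018,1],[0,0,0,0.0007,0,-0.0021,1],[0,0,0,0.0008,0,-0.0024,1],[0,0,0,0.0008,0,-0.0027,1],[0,0,0,0.0008,0,-0.003,1]],
  ],
)

```text
t: 16.83
position: [0.5099, 0.0345, 0.089]
tool_rot: [0.706, 0.071, 0.701, -0.071]
force: [1.2, -1.3, 6.8]
opening: 0.0
```

>>> apply_moves(
  rows=[
    [[0,0,0,0.0001,0,-0.0002,1],[0,0,0,0.0003,0,-0.0004,1],[0,0,0,0.0004,0,-0.0006,1],[0,0,0,0.0006,0,-0.0008,1],[0,0,0,0.0007,0,-0.001,1],[0,0,0,0.0009,0,-0.0012,1],[0,0,0,0.001,0,-0.0014,1],[0,0,0,0.0011,0,-0.0016,1],[0,0,0,0.0012,0,-0.0018,1],[0,0,0,0.0012,0,-0.002,1]],
  ],
)

```text
t: 17.67
position: [0.5099, 0.0345, 0.0891]
tool_rot: [0.708, 0.071, 0.699, -0.071]
force: [5.2, -1.4, 8.2]
opening: -0.0
```

>>> apply_moves(
  rows=[
    [[0,0,0,0.0001,0,-0.0002,1],[0,0,0,0.0003,0,-0.0004,1],[0,0,0,0.0005,0,-0.0006,1],[0,0,0,0.0007,0,-0.0008,1],[0,0,0,0.0009,0,-0.001,1],[0,0,0,0.0011,0,-0.0012,1],[0,0,0,0.0013,0,-0.0014,1],[0,0,0,0.0014,0,-0.0016,1],[0,0,0,0.0014,0,-0.0018,1],[0,0,0,0.0014,0,-0.002,1]],
  ],
)

```text
t: 18.5
position: [0.5099, 0.0345, 0.0891]
tool_rot: [0.71, 0.07, 0.697, -0.071]
force: [6.6, -2.8, 10.2]
opening: -0.002
```

>>> apply_moves(
  rows=[
    [[0,0,0,0.0001,0,-0.0002,1],[0,0,0,0.0003,0,-0.0004,1],[0,0,0,0.0005,0,-0.0006,1],[0,0,0,0.0007,0,-0.0008,1],[0,0,0,0.0009,0,-0.001,1],[0,0,0,0.0011,0,-0.0012,1],[0,0,0,0.0012,0,-0.0014,1],[0,0,0,0.0012,0,-0.0017,1],[0,0,0,0.0012,0,-0.002,1],[0,0,0,0.0012,0,-0.0023,1]],
  ],
)

```text
t: 19.33
position: [0.5097, 0.0346, 0.0891]
tool_rot: [0.712, 0.07, 0.695, -0.071]
force: [9.0, -3.0, 10.6]
opening: -0.002
```

>>> apply_moves(
  rows=[
    [[0,0,0,0.0001,0,-0.0003,1],[0,0,0,0.0002,0,-0.0006,1],[0,0,0,0.0003,0,-0.0009,1],[0,0,0,0.0004,0,-0.0012,1],[0,0,0,0.0005,0,-0.0016,1],[0,0,0,0.0006,0,-0.002,1],[0,0,0,0.0006,0,-0.0024,1],[0,0,0,0.0006,0,-0.0028,1],[0,0,0,0.0006,0,-0.0032,1],[0,0,0,0.0006,0,-0.0036,1]],
  ],
)

```text
t: 20.17
position: [0.507, 0.0353, 0.0891]
tool_rot: [0.712, 0.07, 0.695, -0.071]
force: [7.8, -2.3, 12.2]
opening: -0.004
```

```bash
python3 look.py w6
python3 - <<'E'
import cv2,numpy as np
cv2.imwrite("pics/w6c.png",cv2.resize(cv2.imread("pics/w6.png")[100:260,60:560],None,fx=1.6,fy=1.6))
E
```

```text
[0.507  0.0353 0.0891] 20.2167 [ 9.0553 -2.7479 12.1034] [-0.3399 -1.5414 -0.0025]
```

View pics/w6.png

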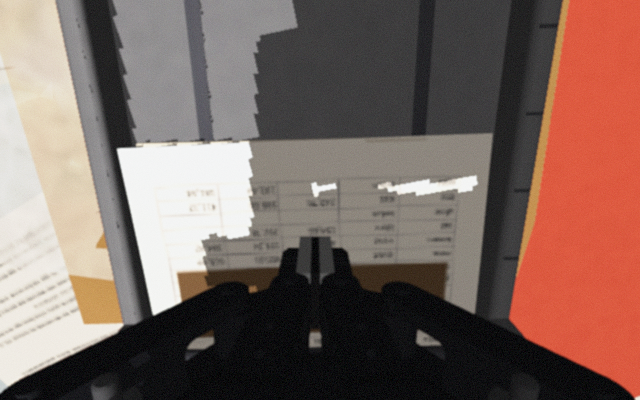

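```bash
cat > tx.py <<'E'
import sys
from h import *
o=np.array([.388,.058]);M=np.array([[.983,-.186],[.186,.983]])
n=sys.argv[1];a=list(map(float,sys.argv[2:]));c=dict(np.load(f"{n}.npz"))
for i in range(0,len(a),3): print(M@(atz(c,a[i:i+2],a[i+2])[:2]-o))
E
python3 tx.py w6 117 148 .089 492 134 .089
python3 - <<'E'
import cv2
a=cv2.imread("pics/w2.png")[:200];b=cv2.imread("pics/w6.png")[:200]
import numpy as np
cv2.imwrite("pics/cmp.png",np.vstack([a,b]))
E
```

```text
[ 0.0719 -0.0819]
[0.0685 0.0722]
```

View pics/cmp.png

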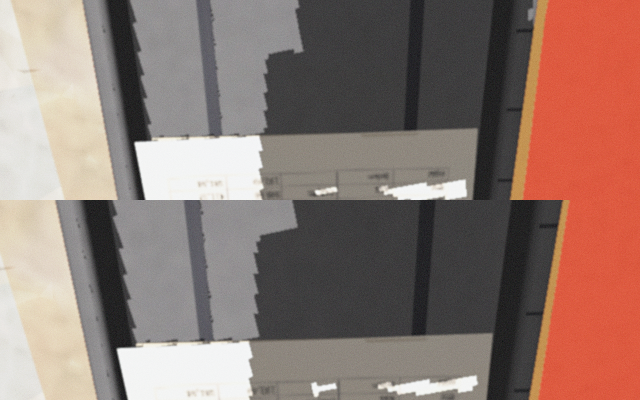

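>>> apply_moves(
  rows=[
    [[0,0,0,0.0001,0,-0.0002,1],[0,0,0,0.0002,0,-0.0004,1],[0,0,0,0.0003,0,-0.0006,1],[0,0,0,0.0004,0,-0.0008,1],[0,0,0,0.0005,0,-0.001,1],[0,0,0,0.0006,0,-0.0013,1],[0,0,0,0.0007,0,-0.0016,1],[0,0,0,0.0007,0,-0.0019,1],[0,0,0,0.0007,0,-0.0022,1],[0,0,0,0.0007,0,-0.0025,1]],
  ],
)

```text
t: 21.05
position: [0.5057, 0.0356, 0.0891]
tool_rot: [0.713, 0.071, 0.693, -0.072]
force: [11.8, -1.9, 12.7]
opening: -0.001
```

Run:
```python
from h import *
for i in range(3):
    im=cams.read_camera("wrist");s=r.state();print(s["position"],s["force"],s["moment"],s["joint_efforts"])
cv2.imwrite("pics/sc7.png",cv2.resize(cams.read_camera("scene")[90:240,320:560],None,fx=3.2,fy=3.2,interpolation=cv2.INTER_CUBIC))
```

```text
[0.5056 0.0356 0.0891] [10.0468 -1.8058 12.8541] [-0.4788 -1.7234  0.0095] [  1.5553 -19.6072 -12.5241   0.2127   2.6051   0.003 ]
[0.5056 0.0356 0.0891] [ 9.5258 -1.43   13.2073] [-0.4395 -1.7727  0.0417] [  1.5861 -19.6566 -12.509    0.2088   2.5962   0.0029]
[0.5056 0.0356 0.0891] [10.2806 -2.6686 11.9666] [-0.402  -1.7892  0.0268] [  1.5809 -19.643  -12.5132   0.2086   2.5923   0.0028]
```

View pics/sc7.png

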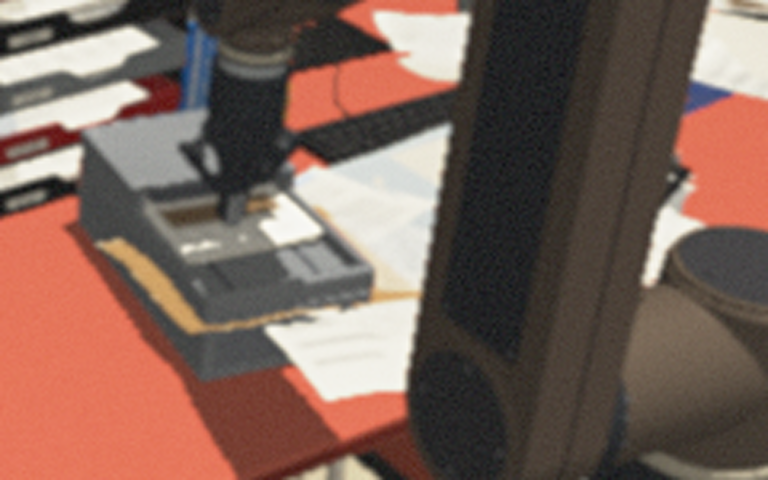

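>>> apply_moves(
  rows=[
    [[0,0,0,0.0002,0,-0.0003,1],[0,0,0,0.0003,0,-0.0006,1],[0,0,0,0.0004,0,-0.0009,1],[0,0,0,0.0005,0,-0.0012,1],[0,0,0,0.0006,0,-0.0015,1],[0,0,0,0.0007,0,-0.0018,1],[0,0,0,0.0007,0,-0.0021,1],[0,0,0,0.0007,0,-0.0024,1],[0,0,0,0.0007,0,-0.0027,1],[0,0,0,0.0007,0,-0.003,1]],
  ],
)

```text
t: 22.08
position: [0.5036, 0.0361, 0.0891]
tool_rot: [0.714, 0.071, 0.693, -0.072]
force: [11.0, -3.1, 14.7]
opening: -0.0
```

```bash
python3 look.py w7;python3 -c "
import cv2;cv2.imwrite('pics/w7c.png',cv2.resize(cv2.imread('pics/w7.png')[100:260,60:560],None,fx=1.6,fy=1.6))"
```

```text
[0.5036 0.0361 0.089 ] 22.1333 [11.2558 -2.0533 14.7331] [-0.3675 -1.9121  0.0261]
```

View pics/w7.png

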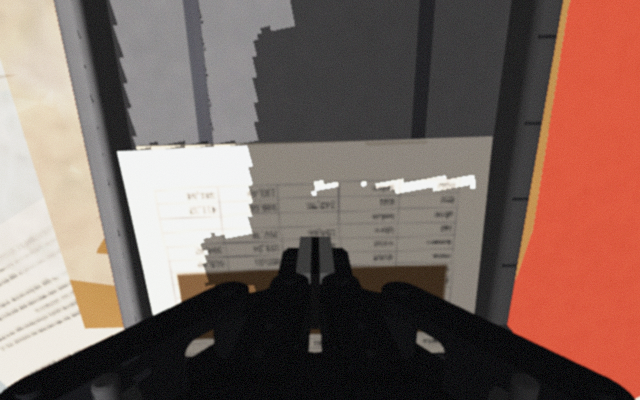

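The list is now following the fingers at about 14.7 N. I'll keep drawing.

>>> apply_moves(
  rows=[
    [[0,0,0,0.0001,0,-0.0005,1],[0,0,0,0.0002,0,-0.001,1],[0,0,0,0.0002,0,-0.0015,1],[0,0,0,0.0002,0,-0.002,1],[0,0,0,0.0002,0,-0.0026,1],[0,0,0,0.0002,0,-0.0032,1],[0,0,0,0.0002,0,-0.0038,1],[0,0,0,0.0002,0,-0.0044,1],[0,0,0,0.0002,0,-0.0052,1],[0,0,0,0.0002,0,-0.006,1]],
  ],
)

```text
t: 22.97
position: [0.498, 0.0373, 0.0891]
tool_rot: [0.714, 0.071, 0.692, -0.072]
force: [11.2, -2.8, 15.0]
opening: 0.001
```

```bash
python3 look.py w8
```

```text
[0.4979 0.0373 0.0891] 23.0167 [10.9715 -1.7562 15.5115] [-0.4238 -1.8955  0.0374]
```

View pics/w8.png

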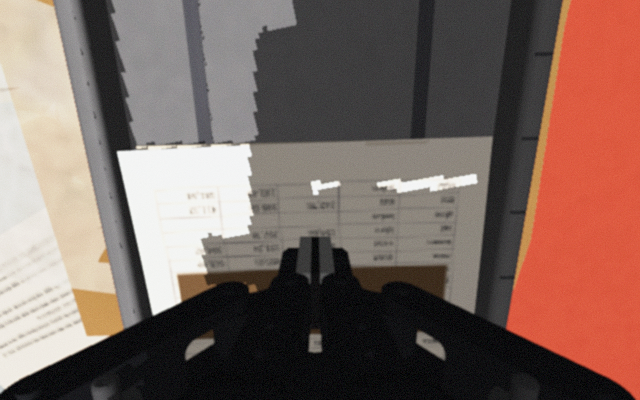

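>>> apply_moves(
  rows=[
    [[0,0,0,0.0,0,-0.0008,1],[0,0,0,0.0,0,-0.002,1],[0,0,0,0.0,0,-0.0035,1],[0,0,0,0.0,0,-0.005,1],[0,0,0,0.0,0,-0.0065,1],[0,0,0,0.0,0,-0.008,1],[0,0,0,0.0,0,-0.0095,1],[0,0,0,0.0,0,-0.011,1],[0,0,0,0.0,0,-0.0125,1],[0,0,0,0.0,0,-0.014,1]],
  ],
)

```text
t: 23.85
position: [0.4844, 0.0401, 0.0891]
tool_rot: [0.715, 0.071, 0.692, -0.071]
force: [11.8, -1.7, 15.6]
opening: 0.002
```

```bash
python3 tx.py w8 117 151 .089 492 137 .089
```

```text
[ 0.0639 -0.0816]
[0.0605 0.0725]
```

>>> apply_moves(
  rows=[
    [[0,0,0,0.0,0,-0.0015,1],[0,0,0,0.0,0,-0.003,1],[0,0,0,0.0,0,-0.0045,1],[0,0,0,0.0,0,-0.006,1],[0,0,0,0.0,0,-0.0075,1],[0,0,0,-0.0001,0,-0.009,1],[0,0,0,-0.0001,0,-0.0105,1],[0,0,0,-0.0001,0,-0.012,1],[0,0,0,-0.0001,0,-0.0135,1],[0,0,0,-0.0001,0,-0.015,1]],
  ],
)

```text
t: 24.68
position: [0.4696, 0.0431, 0.089]
tool_rot: [0.714, 0.071, 0.692, -0.071]
force: [11.3, -2.9, 14.7]
opening: -0.005
```

>>> apply_moves(
  rows=[
    [[0,0,0,0.0,0,-0.0015,1],[0,0,0,0.0,0,-0.003,1],[0,0,0,0.0,0,-0.0045,1],[0,0,0,0.0,0,-0.006,1],[0,0,0,0.0,0,-0.0075,1],[0,0,0,0.0,0,-0.009,1],[0,0,0,0.0,0,-0.0105,1],[0,0,0,0.0,0,-0.012,1],[0,0,0,0.0,0,-0.0135,1],[0,0,0,0.0,0,-0.015,1]],
  ],
)

```text
t: 25.52
position: [0.4551, 0.0462, 0.089]
tool_rot: [0.715, 0.071, 0.692, -0.071]
force: [12.2, -3.8, 14.1]
opening: -0.002
```

```bash
python3 look.py w9
```

```text
[0.4549 0.0462 0.089 ] 25.5667 [11.0892 -1.8884 16.3285] [-0.4178 -1.8781 -0.0033]
```

View pics/w9.png

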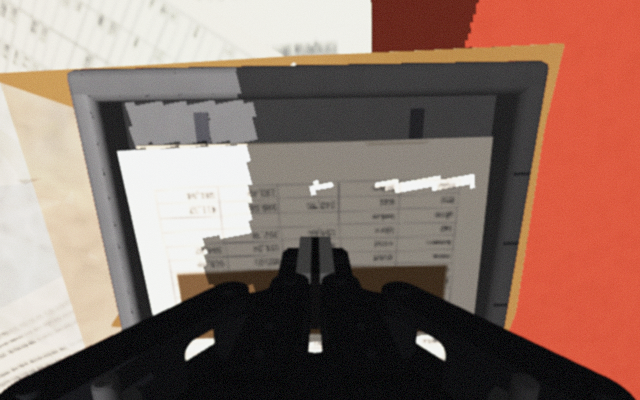

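```bash
python3 tx.py w9 117 151 .089 492 137 .089 113 101 .098 498 95 .098; python3 -c "
import cv2;cv2.imwrite('pics/w9c.png',cv2.resize(cv2.imread('pics/w9.png')[55:165,60:560],None,fx=1.6,fy=3))"
```

```text
[ 0.02   -0.0808]
[0.0166 0.0733]
[ 0.0001 -0.0737]
[-0.      0.0687]
```

View pics/w9c.png

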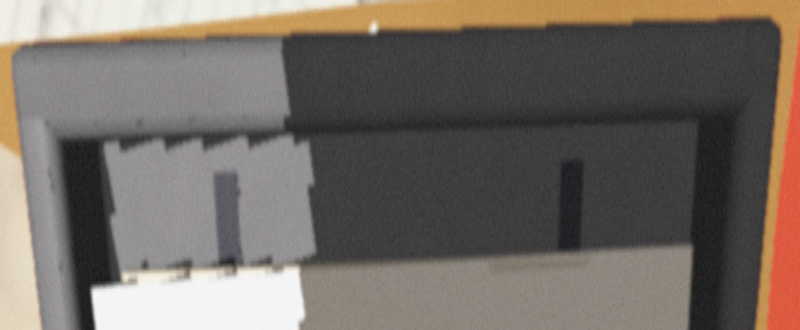

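>>> apply_moves(
  rows=[
    [[0,0,0,0.0,0,-0.0015,1],[0,0,0,0.0,0,-0.003,1],[0,0,0,0.0,0,-0.0045,1],[0,0,0,0.0,0,-0.006,1],[0,0,0,0.0,0,-0.0075,1],[0,0,0,0.0,0,-0.009,1],[0,0,0,0.0,0,-0.0105,1],[0,0,0,0.0,0,-0.012,1],[0,0,0,0.0,0,-0.013,1],[0,0,0,0.0,0,-0.014,1]],
  ],
)

```text
t: 26.4
position: [0.4414, 0.049, 0.0891]
tool_rot: [0.715, 0.071, 0.692, -0.071]
force: [11.5, -2.2, 15.0]
opening: -0.003
```

>>> apply_moves(
  rows=[
    [[0,0,0,0.0,0,-0.0005,1],[0,0,0,0.0,0,-0.001,1],[0,0,0,0.0,0,-0.0015,1],[0,0,0,0.0,0,-0.002,1],[0,0,0,0.0,0,-0.0025,1],[0,0,0,0.0,0,-0.003,1],[0,0,0,0.0,0,-0.0035,1],[0,0,0,0.0,0,-0.004,1],[0,0,0,0.0,0,-0.0045,1],[0,0,0,0.0,0,-0.005,1]],
  ],
)

```text
t: 27.23
position: [0.4366, 0.05, 0.089]
tool_rot: [0.715, 0.071, 0.692, -0.071]
force: [11.6, -2.4, 14.8]
opening: -0.002
```

```bash
python3 look.py w10;python3 -c "
import cv2;cv2.imwrite('pics/w10c.png',cv2.resize(cv2.imread('pics/w10.png')[55:225,60:560],None,fx=1.6,fy=3))"
```

```text
[0.4366 0.05   0.0891] 27.2833 [11.5945 -2.3607 16.6849] [-0.3921 -1.9653  0.0416]
```

View pics/w10c.png

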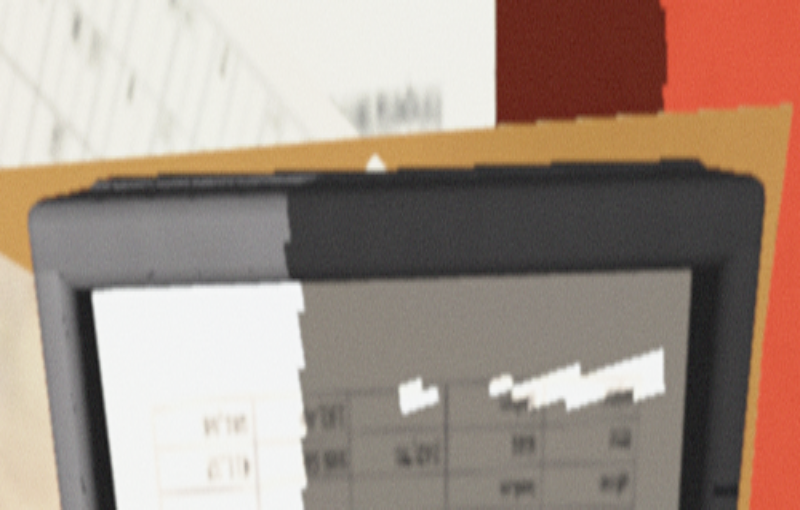

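>>> apply_moves(
  rows=[
    [[0,0,0,0.0,0,-0.0005,1],[0,0,0,0.0,0,-0.001,1],[0,0,0,0.0,0,-0.0015,1],[0,0,0,0.0,0,-0.002,1],[0,0,0,0.0,0,-0.0025,1],[0,0,0,0.0,0,-0.003,1],[0,0,0,0.0,0,-0.0035,1],[0,0,0,0.0,0,-0.004,1],[0,0,0,0.0,0,-0.0045,1],[0,0,0,0.0,0,-0.005,1]],
  ],
)

```text
t: 28.12
position: [0.4317, 0.051, 0.089]
tool_rot: [0.715, 0.071, 0.692, -0.071]
force: [12.9, -2.6, 15.6]
opening: 0.004
```

```bash
python3 look.py w11;python3 -c "
import cv2;cv2.imwrite('pics/w11c.png',cv2.resize(cv2.imread('pics/w11.png')[55:225,60:560],None,fx=1.6,fy=3))"
```

```text
[0.4317 0.051  0.0891] 28.1667 [12.0455 -2.492  15.7287] [-0.375  -1.9433 -0.01  ]
```

View pics/w11c.png

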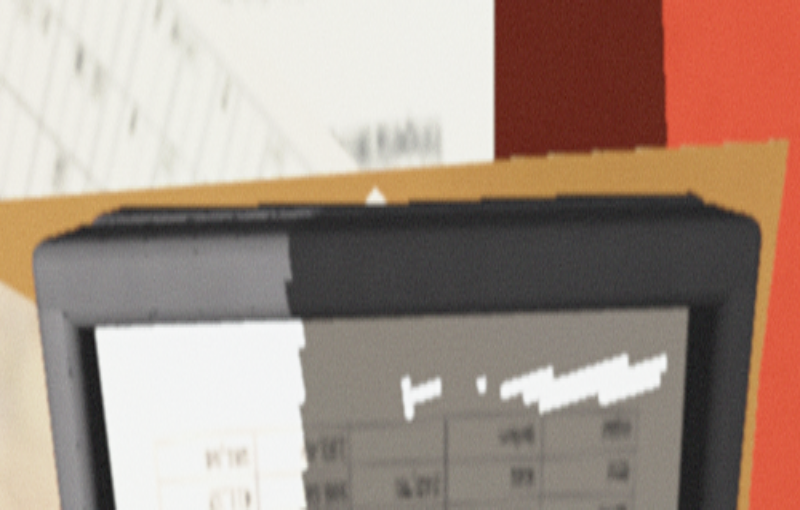

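The list's print now slides under the fingers together with the stop, so it is flush. I'll lift and verify.

>>> apply_moves(
  rows=[
    [[0,0,0,-0.001,0,0,1],[0,0,0,-0.002,0,0,1],[0,0,0,-0.004,0,0,1],[0,0,0,-0.008,0,0,1],[0,0,0,-0.02,0,0,1],[0,0,0,-0.04,0,0.02,0.5],[0,0,0,-0.07,0,0.04,0],[0,0,0,-0.1,0,0.06,0],[0,0,0,-0.13,0,0.07,0],[0,0,0,-0.16,0,0.07,0]],
  ],
)

```text
t: 29.0
position: [0.4886, 0.0386, 0.2412]
tool_rot: [0.703, 0.071, 0.704, -0.071]
force: [0.8, -0.1, 0.4]
opening: 0.709
```

```bash
python3 look.py w12;python3 - <<'E'
from h import *
im=cv2.imread('pics/w12.png');cv2.imwrite('pics/w12c.png',cv2.resize(im[50:250,200:440],None,fx=3,fy=3,interpolation=cv2.INTER_CUBIC))
c=cams.calibration("top")
cv2.imwrite('pics/t12.png',cv2.resize(cams.read_camera("top")[120:240,260:480],None,fx=3.5,fy=3.5,interpolation=cv2.INTER_CUBIC))
E
```

```text
[0.4912 0.0385 0.2484] 29.05 [1.5763 0.2874 4.6104] [ 0.0693 -0.0249  0.0262]
```

View pics/w12.png

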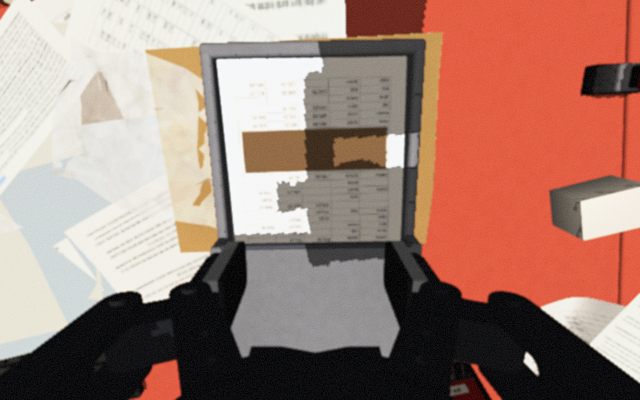

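View pics/w12c.png

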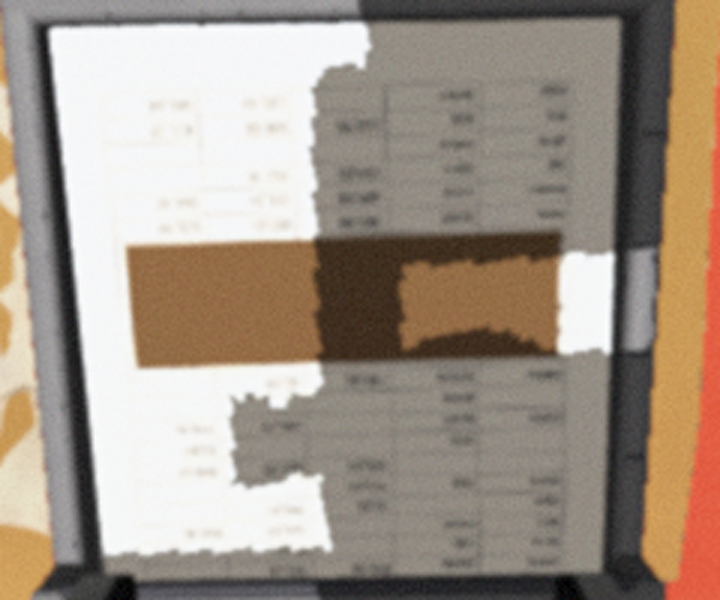

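View pics/t12.png

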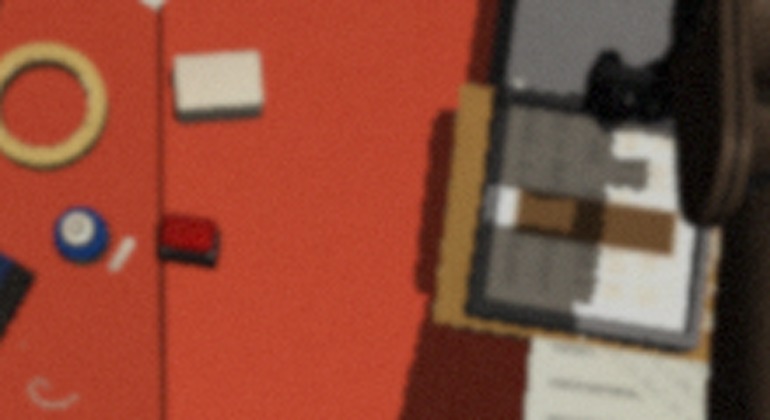

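```bash
python3 tx.py w12 217 59.5 .089 406.5 56.5 .089 213.5 57.5 .098 411 54.5 .098 243 133 .089 386 128 .089
python3 - <<'E'
from h import *
o=np.array([.388,.058]);ex=np.array([.983,-.186])
c=cams.calibration("top");b=cams.calibration("scene")
# stamp handle estimates
for n,c_ in(("top",c),("scene",b)):
    for m in models.outline_of(n,"stamp")[:4]:
        ys,xs=np.nonzero(m["mask"]);print(n,m["uv"],m["confidence"],xs.min(),xs.max(),ys.min(),ys.max())
im=cams.read_camera("top");hsv=cv2.cvtColor(im,cv2.COLOR_BGR2HSV)
s=r.state();print(s["position"],s["force"],s["t"])
goal([.45,.36,.25],-0.1)
E
```

```text
[ 0.0009 -0.0784]
[0.0008 0.0744]
[ 0.0005 -0.0786]
[0.0005 0.0756]
[ 0.0596 -0.0615]
[0.0572 0.0602]
top [311.3, 188.4] 0.68 305 322 181 196
top [278.7, 262.0] 0.53 270 283 255 273
top [193.6, 203.6] 0.53 185 206 196 215
scene [306.8, 210.5] 0.95 300 317 196 222
scene [312.2, 265.5] 0.81 302 323 249 283
scene [202.6, 257.5] 0.72 190 211 241 272
[0.4869 0.0392 0.2392] [-0.9995 -0.5376 -0.5517] 29.25
turn [84.2325 -0.1184  0.1221] shift [-0.0106  0.307  -0.1001]
turn [-95.7674  -0.1255  -0.1218] shift [-0.0106  0.307  -0.1001]
```

Flush is confirmed: the list edge is at tray x ≈ 0–1 mm and squared up. Now to the stamp at top-view pixel (311,188). The look-alikes are at (279,262) and (194,204).

>>> apply_moves(
  rows=[
    [[84,0,0,-0.01,0.307,-0.1,0],[84,0,0,-0.01,0.307,-0.1,0],[84,0,0,-0.01,0.307,-0.1,0],[84,0,0,-0.01,0.307,-0.1,0],[84,0,0,-0.01,0.307,-0.1,0],[84,0,0,-0.01,0.307,-0.1,0],[84,0,0,-0.01,0.307,-0.1,0],[84,0,0,-0.01,0.307,-0.1,0],[84,0,0,-0.01,0.307,-0.1,0],[84,0,0,-0.01,0.307,-0.1,0]],
  ],
)

```text
t: 30.08
position: [0.4485, 0.3634, 0.2478]
tool_rot: [0.553, 0.438, 0.556, -0.44]
force: [-0.6, -0.1, -1.1]
opening: 0.999
```

```bash
python3 look.py w13; python3 -c "
from h import *
goal([.455,.36,.20],-.1)"
```

```text
[0.4489 0.3615 0.2476] 30.1333 [ 0.1398 -0.0902 -0.2294] [-0.0102  0.0284 -0.0119]
turn [18.7325  0.112   0.287 ] shift [0.0476 0.0059 0.0028]
turn [-161.2669   -0.4075    0.159 ] shift [0.0476 0.0059 0.0028]
```

View pics/w13.png

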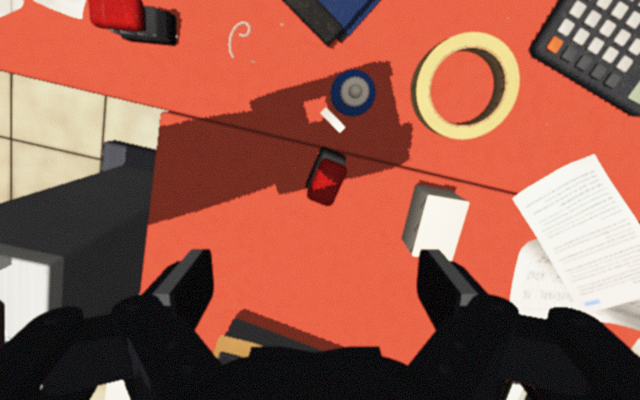

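Run:
```python
from h import *
im=cv2.imread('pics/w13.png');cv2.imwrite('pics/w13c.png',cv2.resize(im[140:215,290:365],None,fx=8,fy=8,interpolation=cv2.INTER_CUBIC))
print(models.spot_point("wrist","stamp_top")[:2])
```

```text
[{'uv': [142.3, 24.0], 'confidence': 0.81}]
```

View pics/w13c.png

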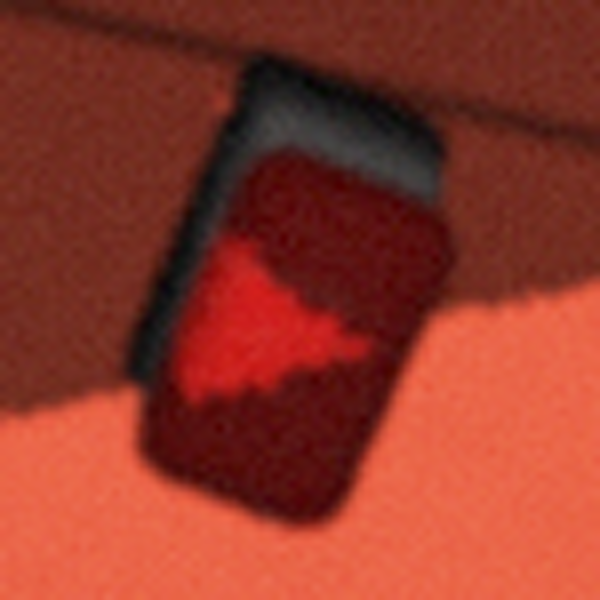

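Run:
```python
from h import *
c=dict(np.load("w13.npz"))
q=[atz(c,(290+u/8,140+v/8),.075)[:2] for u,v in[(258,143),(460,222),(325,530),(130,450)]]
q=np.array(q);print(q,q.mean(0));d=(q[1]-q[0]+q[2]-q[3]);print(np.linalg.norm(d)/2,np.arctan2(d[1],d[0]));e=(q[3]-q[0]+q[2]-q[1]);print(np.linalg.norm(e)/2,np.arctan2(e[1],e[0]))
s=r.state();print(s["position"],Rt(s["tool_rot"]).as_matrix());goal([*q.mean(0),.15],-.1)
```

```text
[[0.4511 0.382 ]
 [0.4763 0.3784]
 [0.47   0.3383]
 [0.4449 0.3426]] [0.4606 0.3603]
0.025446687468042205 -0.15623549895088237
0.04023911482949359 -1.7271802173686241
[0.4493 0.3602 0.2477] [[-0.0047  0.9724  0.2335]
 [-0.0027  0.2335 -0.9724]
 [-1.     -0.0052  0.0016]]
turn [19.2311  0.1379  0.2782] shift [0.0977 0.0115 0.0024]
turn [-160.7684   -0.394     0.1953] shift [0.0977 0.0115 0.0024]
```

>>> apply_moves(
  rows=[
    [[22.4,0,0,0.02,0.0115,0.002,0],[22.4,0,0,0.04,0.0115,0.002,0],[22.4,0,0,0.06,0.0115,0.002,0],[22.4,0,0,0.08,0.0115,0.002,0],[22.4,0,0,0.09,0.0115,0.002,0],[22.4,0,0,0.098,0.0115,0.002,0],[22.4,0,0,0.098,0.0115,0.002,0],[22.4,0,0,0.098,0.0115,0.002,0],[22.4,0,0,0.098,0.0115,0.002,0],[22.4,0,0,0.098,0.0115,0.002,0]],
  ],
)

```text
t: 31.02
position: [0.4637, 0.3609, 0.1544]
tool_rot: [0.459, 0.539, 0.459, -0.537]
force: [-0.0, 0.4, 0.8]
opening: 1.001
```

```bash
python3 look.py w14;python3 -c "
from h import *
print(models.spot_point('wrist','stamp_top')[:2])"
```

```text
[0.4636 0.3609 0.1543] 31.0667 [0.2923 0.1298 0.0468] [ 0.0189 -0.0726 -0.0739]
[{'uv': [20.2, 100.9], 'confidence': 0.81}]
```

View pics/w14.png

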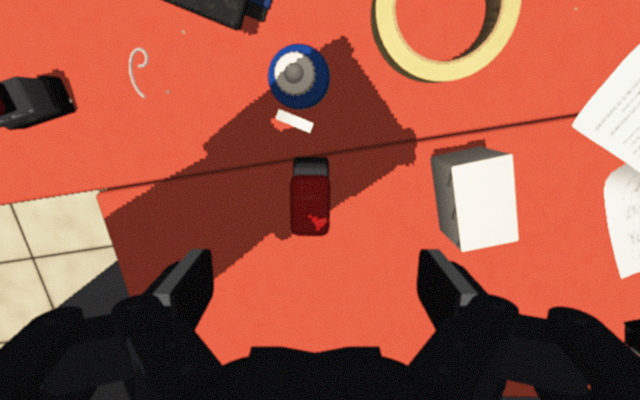

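Run:
```python
from h import *
a=dict(np.load("w13.npz"));b=dict(np.load("w14.npz"))
A=[(290+u/8,140+v/8) for u,v in[(258,143),(460,222),(325,530),(130,450)]];B=[(290.5,176),(329,175),(330,236),(290.5,236)]
q=[]
for u,v in zip(A,B): x=tri([a,b],[u,v]);q.append(x[0]);print(x, atz(b,v,.075))
print(np.mean(q,0)); m=atz(b,np.mean(B,0),.075)
q=np.array([atz(b,v,.075)[:2] for v in B]);e=(q[3]-q[0]+q[2]-q[1]);print(np.linalg.norm(e)/2,np.arctan2(e[1],e[0])+np.pi/2,np.linalg.norm(q[0]-q[1]))
s=r.state();Rr=Rt(s["tool_rot"]).as_matrix();print(Rr,np.arctan2(Rr[1,1],Rr[0,1]));goal([m[0],m[1],.056],-.156)
im=cv2.imread('pics/w14.png');cv2.imwrite('pics/w14c.png',cv2.resize(im[145:245,265:355],None,fx=6,fy=6,interpolation=cv2.INTER_CUBIC))
```

```text
(array([0.4514, 0.3813, 0.0683]), [np.float64(0.00029527261732415915), np.float64(0.0002952726173241308)]) [0.452  0.3829 0.075 ]
(array([0.4775, 0.3771, 0.0647]), [np.float64(0.0003193051543257648), np.float64(0.00031930515432591856)]) [0.4773 0.3795 0.075 ]
(array([0.4709, 0.3371, 0.0736]), [np.float64(0.0010850052183157023), np.float64(0.0010850052183156884)]) [0.4716 0.3367 0.075 ]
(array([0.445 , 0.3436, 0.0804]), [np.float64(0.000522539313872687), np.float64(0.0005225393138727962)]) [0.4445 0.3411 0.075 ]
[0.4612 0.3598 0.0717]
0.04280240741459304 -0.15337784118940312 0.025507065954019838
[[ 0.0019  0.9876 -0.1569]
 [ 0.001  -0.1569 -0.9876]
 [-1.      0.0018 -0.0013]] -0.1575608731085801
turn [-0.0894 -0.0765 -0.1006] shift [ 0.0981 -0.0021  0.0007]
turn [179.9105  -0.158    0.1202] shift [ 0.0981 -0.0021  0.0007]
```

View pics/w14c.png

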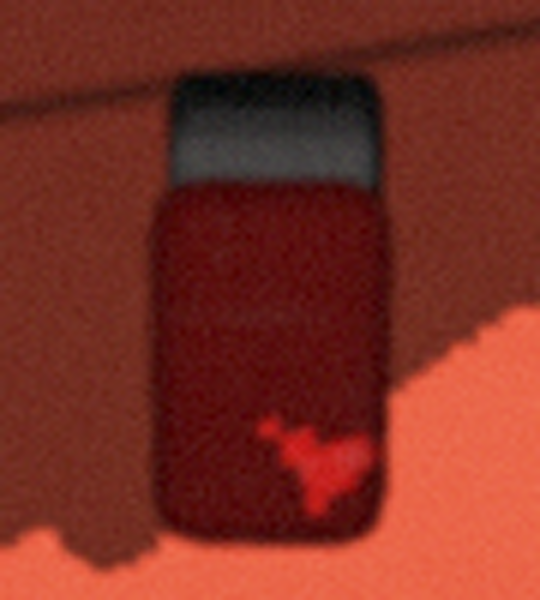

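>>> apply_moves(
  rows=[
    [[0,0,0,0.025,-0.002,0.0005,0],[0,0,0,0.05,-0.002,0.0005,0],[0,0,0,0.07,-0.002,0.0005,0],[0,0,0,0.085,-0.002,0.0005,0],[0,0,0,0.094,-0.002,0.0005,0],[0,0,0,0.099,-0.002,0.0005,0],[0,0,0,0.099,-0.002,0.0005,0],[0,0,0,0.099,-0.002,0.0005,0],[0,0,0,0.099,-0.002,0.0005,0.3],[0,0,0,0.099,-0.002,0.0005,0.5]],
  ],
)

```text
t: 31.95
position: [0.4617, 0.3608, 0.0552]
tool_rot: [0.459, 0.539, 0.459, -0.537]
force: [0.3, 0.9, 0.3]
opening: 0.748
```

>>> apply_moves(
  rows=[
    [[0,0,0,0,0,0,0.6],[0,0,0,0,0,0,0.65],[0,0,0,0,0,0,0.7],[0,0,0,0,0,0,0.75],[0,0,0,0,0,0,0.8],[0,0,0,0,0,0,1],[0,0,0,0,0,0,1],[0,0,0,0,0,0,1],[0,0,0,0,0,0,1],[0,0,0,0,0,0,1]],
  ],
  squeeze=25,
)

```text
t: 32.78
position: [0.4609, 0.3604, 0.0539]
tool_rot: [0.459, 0.538, 0.459, -0.538]
force: [0.2, 0.1, 1.7]
opening: 0.312
```

```bash
python3 look.py w15
```

```text
[0.4609 0.3604 0.0539] 32.8333 [-0.6079  0.3033  0.783 ] [ 0.0521 -0.1374  0.0359]
```

View pics/w15.png

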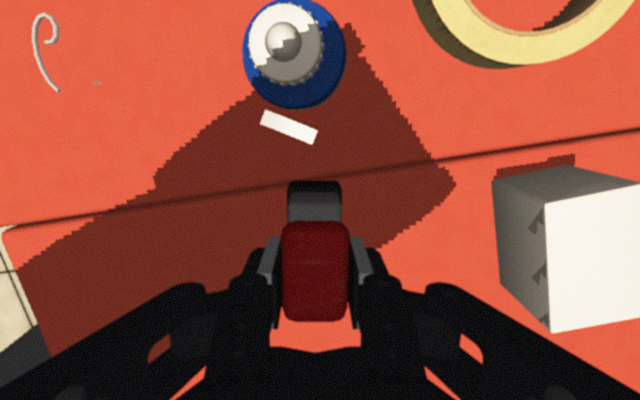

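>>> apply_moves(
  rows=[
    [[0,0,0,-0.001,0,0,1],[0,0,0,-0.003,0,0,1],[0,0,0,-0.007,0,0,1],[0,0,0,-0.014,0,0,1],[0,0,0,-0.026,0,0,1],[0,0,0,-0.044,0,0,1],[0,0,0,-0.064,0,0,1],[0,0,0,-0.086,0.001,0.005,1],[0,0,0,-0.108,0.003,0.015,1],[0,0,0,-0.12,0.006,0.03,1]],
  ],
)

```text
t: 33.67
position: [0.4633, 0.3308, 0.1784]
tool_rot: [0.46, 0.54, 0.459, -0.535]
force: [-0.6, -0.0, -0.4]
opening: 0.317
```

```bash
python3 look.py w16; python3 -c "
from h import *
goal([.4716,.0422,.180],-.157)"
```

```text
[0.4644 0.3287 0.1802] 33.7167 [ 1.2646 -0.0254  0.8905] [ 0.0036 -0.0828 -0.027 ]
turn [-0.043  -0.1715 -0.4404] shift [-0.0002  0.0521  0.2818]
turn [179.9555  -0.6916   0.2694] shift [-0.0002  0.0521  0.2818]
```

View pics/w16.png

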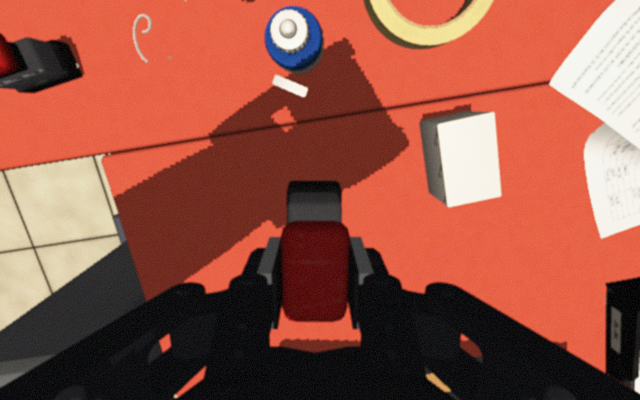

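The stamp hangs from the grip. Carrying it over the list.

>>> apply_moves(
  rows=[
    [[0,0,0,0,0.003,0.018,1],[0,0,0,0,0.008,0.042,1],[0,0,0,0,0.014,0.075,1],[0,0,0,0,0.021,0.112,1],[0,0,0,0,0.028,0.15,1],[0,0,0,0,0.035,0.188,1],[0,0,0,0,0.042,0.225,1],[0,0,0,0,0.047,0.252,1],[0,0,0,0,0.05,0.271,1],[0,0,0,0,0.052,0.282,1]],
  ],
)

```text
t: 34.55
position: [0.469, 0.0411, 0.1745]
tool_rot: [0.459, 0.539, 0.458, -0.538]
force: [-0.0, -0.5, -1.1]
opening: 0.312
```

```bash
python3 look.py w17; python3 -c "
from h import *
cv2.imwrite('pics/sc17.png',cv2.resize(cams.read_camera('scene')[60:260,260:520],None,fx=3,fy=3,interpolation=cv2.INTER_CUBIC))
goal([.4716,.0422,.153],-.157)"
```

```text
[0.4692 0.0405 0.1744] 34.6 [ 0.8688 -0.7368 -1.2867] [-0.0078  0.021   0.0275]
turn [-0.2212 -0.0106 -0.0464] shift [ 0.0213  0.0023 -0.0006]
turn [179.7788  -0.0728   0.0166] shift [ 0.0213  0.0023 -0.0006]
```

View pics/w17.png

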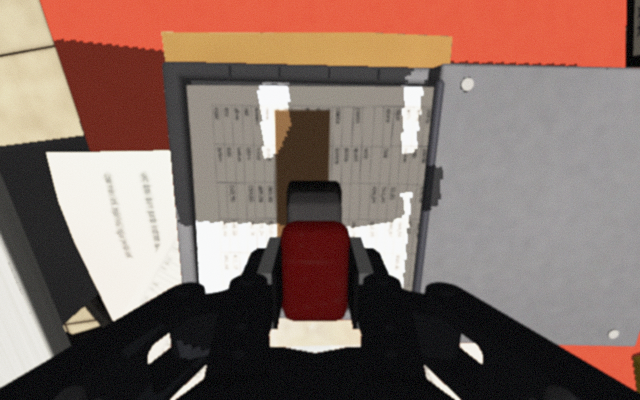

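View pics/sc17.png

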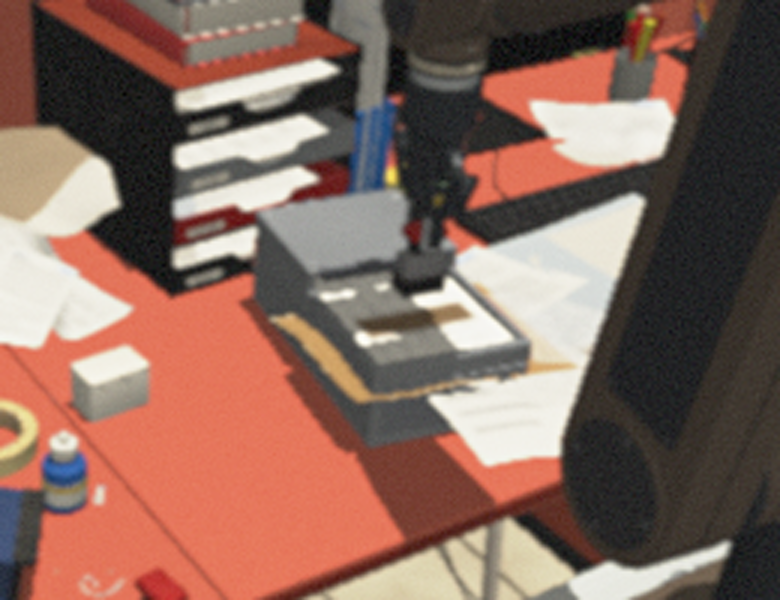

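>>> apply_moves(
  rows=[
    [[0,0,0,0.004,0,0,1],[0,0,0,0.009,0,0,1],[0,0,0,0.014,0,0,1],[0,0,0,0.019,0,0,1],[0,0,0,0.024,0,0,1],[0,0,0,0.027,0,0,1],[0,0,0,0.029,0,0,1],[0,0,0,0.0305,0,0,1],[0,0,0,0.0312,0,0,1],[0,0,0,0.032,0,0,1]],
  ],
)

```text
t: 35.48
position: [0.469, 0.0431, 0.1421]
tool_rot: [0.459, 0.538, 0.459, -0.538]
force: [-1.0, 0.2, 1.7]
opening: 0.311
```

>>> apply_moves(
  rows=[
    [[0,0,0,0.0005,0,0,1],[0,0,0,0.001,0,0,1],[0,0,0,0.0015,0,0,1],[0,0,0,0.002,0,0,1],[0,0,0,0.0025,0,0,1],[0,0,0,0.003,0,0,1],[0,0,0,0.0035,0,0,1],[0,0,0,0.004,0,0,1],[0,0,0,0.0045,0,0,1],[0,0,0,0.005,0,0,1]],
  ],
)

```text
t: 36.32
position: [0.469, 0.0431, 0.1367]
tool_rot: [0.459, 0.538, 0.459, -0.538]
force: [-0.6, 1.0, 0.9]
opening: 0.313
```

>>> apply_moves(
  rows=[
    [[0,0,0,0.0004,0,0,1],[0,0,0,0.0008,0,0,1],[0,0,0,0.0012,0,0,1],[0,0,0,0.0015,0,0,1],[0,0,0,0.0015,0,0,1],[0,0,0,0.0015,0,0,1],[0,0,0,0.0015,0,0,1],[0,0,0,0.0015,0,0,1],[0,0,0,0.0015,0,0,1],[0,0,0,0.0015,0,0,1]],
  ],
)

```text
t: 37.15
position: [0.469, 0.043, 0.1354]
tool_rot: [0.459, 0.538, 0.459, -0.538]
force: [-0.5, 1.5, 2.6]
opening: 0.309
```

>>> apply_moves(
  rows=[
    [[0,0,0,0.0003,0,0,1],[0,0,0,0.0006,0,0,1],[0,0,0,0.0009,0,0,1],[0,0,0,0.001,0,0,1],[0,0,0,0.001,0,0,1],[0,0,0,0.001,0,0,1],[0,0,0,0.001,0,0,1],[0,0,0,0.001,0,0,1],[0,0,0,0.001,0,0,1],[0,0,0,0.001,0,0,1]],
  ],
)

```text
t: 37.98
position: [0.4692, 0.0431, 0.1353]
tool_rot: [0.459, 0.538, 0.459, -0.538]
force: [-3.5, 1.0, 6.6]
opening: 0.314
```

>>> apply_moves(
  rows=[
    [[0,0,0,0.0001,-0.0002,0,1],[0,0,0,0.0002,-0.0004,0,1],[0,0,0,0.0004,-0.0006,0,1],[0,0,0,0.0005,-0.0006,0,1],[0,0,0,0.0005,-0.0006,0,1],[0,0,0,0.0005,-0.0006,0,1],[0,0,0,0.0005,-0.0006,0,1],[0,0,0,0.0005,-0.0006,0,1],[0,0,0,0.0005,-0.0006,0,1],[0,0,0,0.0005,-0.0006,0,1]],
  ],
)

```text
t: 38.82
position: [0.469, 0.0431, 0.1353]
tool_rot: [0.459, 0.538, 0.459, -0.538]
force: [-3.2, 2.3, 8.3]
opening: 0.314
```

```bash
python3 look.py w18; python3 -c "
from h import *
cv2.imwrite('pics/sc18.png',cv2.resize(cams.read_camera('scene')[120:220,330:480],None,fx=5,fy=5,interpolation=cv2.INTER_CUBIC))"
```

```text
[0.469  0.0431 0.1353] 38.8667 [-3.0031  1.3195  8.0464] [0.2512 0.5987 0.0257]
```

View pics/w18.png

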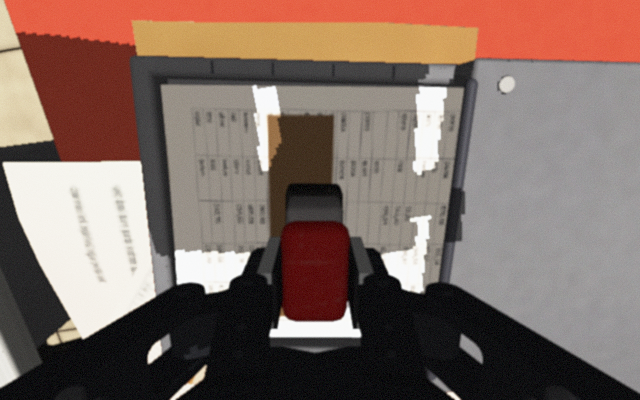

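View pics/sc18.png

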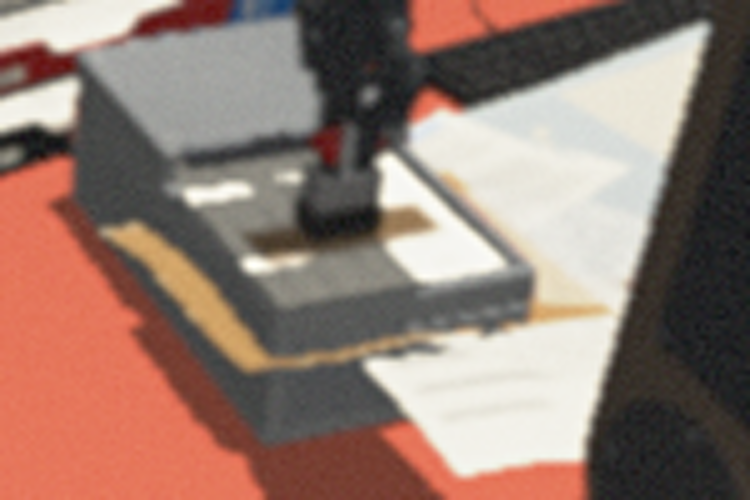

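>>> apply_moves(
  rows=[
    [[0,0,0,-0.0005,0.0003,0,1],[0,0,0,-0.001,0.0006,0,1],[0,0,0,-0.0015,0.0006,0,1],[0,0,0,-0.0025,0.0006,0,1],[0,0,0,-0.005,0,0,1],[0,0,0,-0.01,0,0,1],[0,0,0,-0.018,0,0,1],[0,0,0,-0.028,0,0,1],[0,0,0,-0.038,0,0,1],[0,0,0,-0.045,0,0,1]],
  ],
)

```text
t: 39.75
position: [0.4692, 0.0431, 0.1809]
tool_rot: [0.46, 0.538, 0.458, -0.537]
force: [-0.1, -0.4, 0.2]
opening: 0.311
```

```bash
python3 look.py w19; python3 -c "
from h import *
cv2.imwrite('pics/sc19.png',cv2.resize(cams.read_camera('scene')[90:220,330:480],None,fx=5,fy=4.5,interpolation=cv2.INTER_CUBIC))
goal([.46,.27,.182],-.157)"
```

```text
[0.47   0.043  0.1822] 39.8 [0.8047 0.2376 0.5575] [ 0.0182 -0.0443 -0.0062]
turn [-0.0578 -0.0077 -0.2649] shift [-0.0009 -0.0454 -0.2227]
turn [179.9417  -0.416    0.0121] shift [-0.0009 -0.0454 -0.2227]
```

View pics/w19.png

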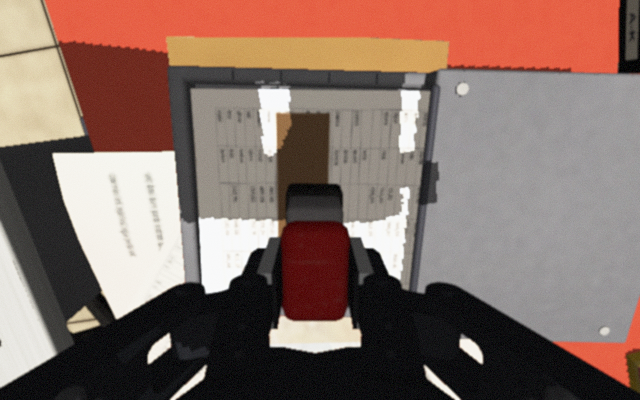

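View pics/sc19.png

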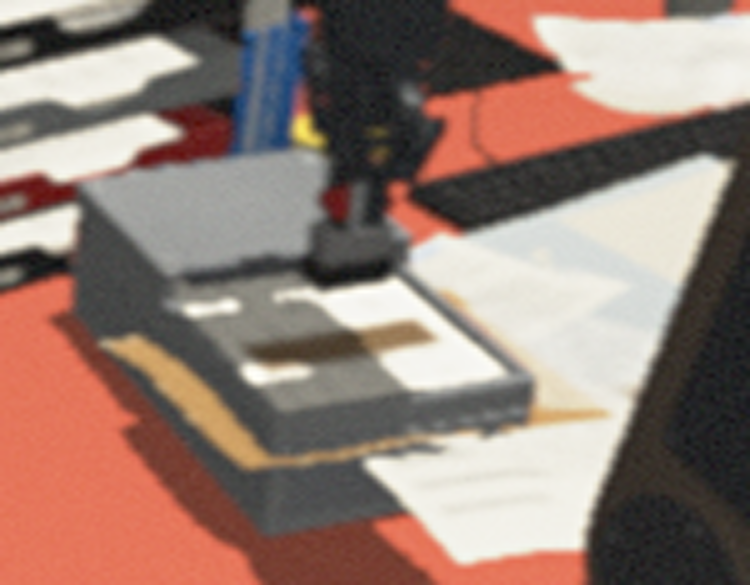

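The stamp lifted cleanly and the list still touches the stop. Carrying the stamp to bare desk at about (0.46, 0.27).

>>> apply_moves(
  rows=[
    [[0,0,0,0,-0.002,-0.01,1],[0,0,0,0,-0.006,-0.028,1],[0,0,0,0,-0.011,-0.054,1],[0,0,0,0,-0.017,-0.083,1],[0,0,0,0,-0.023,-0.113,1],[0,0,0,0,-0.029,-0.143,1],[0,0,0,0,-0.035,-0.172,1],[0,0,0,0,-0.04,-0.196,1],[0,0,0,0,-0.044,-0.213,1],[0,0,0,0,-0.045,-0.222,1]],
  ],
)

```text
t: 40.68
position: [0.4575, 0.2719, 0.1779]
tool_rot: [-0.459, -0.537, -0.46, 0.538]
force: [-0.0, -0.5, -1.5]
opening: 0.314
```

```bash
python3 look.py w20; python3 -c "
from h import *
goal([.46,.27,.049],-.157)"
```

```text
[0.4579 0.2721 0.1781] 40.7333 [-0.6592  0.2178 -0.4628] [ 0.044  -0.0146 -0.0168]
turn [ 0.0928 -0.0315  0.076 ] shift [0.129  0.0026 0.0019]
turn [-179.9072   -0.1193   -0.0495] shift [0.129  0.0026 0.0019]
```

View pics/w20.png

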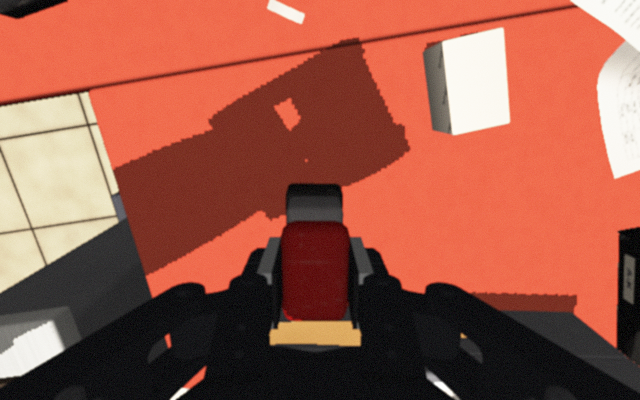

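>>> apply_moves(
  rows=[
    [[0,0,0,0.006,0,0,1],[0,0,0,0.018,0,0,1],[0,0,0,0.034,0,0,1],[0,0,0,0.054,0,0,1],[0,0,0,0.074,0,0,1],[0,0,0,0.094,0,0,1],[0,0,0,0.108,0,0,1],[0,0,0,0.118,0,0,1],[0,0,0,0.124,0,0,1],[0,0,0,0.126,0,0,1]],
  ],
)

```text
t: 41.57
position: [0.4582, 0.2684, 0.0512]
tool_rot: [-0.458, -0.537, -0.459, 0.539]
force: [0.1, -0.3, -0.2]
opening: 0.312
```

>>> apply_moves(
  rows=[
    [[0,0,0,0.0006,0,0,1],[0,0,0,0.0012,0,0,1],[0,0,0,0.0018,0,0,1],[0,0,0,0.0024,0,0,1],[0,0,0,0.003,0,0,1],[0,0,0,0.0036,0,0,1],[0,0,0,0.0042,0,0,1],[0,0,0,0.0046,0,0,1],[0,0,0,0.0046,0,0,1],[0,0,0,0.0046,0,0,1]],
  ],
)

```text
t: 42.4
position: [0.4588, 0.2695, 0.0481]
tool_rot: [-0.459, -0.538, -0.459, 0.538]
force: [-0.1, -0.2, -0.6]
opening: 0.313
```

>>> apply_moves(
  rows=[
    [[0,0,0,0.0005,0,0,1],[0,0,0,0.001,0,0,1],[0,0,0,0.0015,0,0,1],[0,0,0,0.0018,0,0,1],[0,0,0,0.0018,0,0,1],[0,0,0,0.0018,0,0,1],[0,0,0,0.0018,0,0,1],[0,0,0,0.0018,0,0,1],[0,0,0,0.0018,0,0,1],[0,0,0,0.0018,0,0,1]],
  ],
)

```text
t: 43.23
position: [0.4589, 0.2694, 0.0464]
tool_rot: [-0.459, -0.538, -0.459, 0.538]
force: [-0.7, -0.6, -0.5]
opening: 0.308
```

>>> apply_moves(
  rows=[
    [[0,0,0,0.0004,0,0,1],[0,0,0,0.0008,0,0,1],[0,0,0,0.0008,0,0,1],[0,0,0,0.0008,0,0,1],[0,0,0,0.0008,0,0,1],[0,0,0,0.0008,0,0,1],[0,0,0,0.0008,0,0,1],[0,0,0,0.0008,0,0,1],[0,0,0,0.0008,0,0,1],[0,0,0,0.0008,0,0,1]],
  ],
)

```text
t: 44.07
position: [0.459, 0.2695, 0.0463]
tool_rot: [-0.459, -0.538, -0.459, 0.538]
force: [-2.2, -0.5, 5.6]
opening: 0.315
```

It is standing on the desk; TCP stalls at 0.0463, the same offset as when it was fully pressed. Releasing.

>>> apply_moves(
  rows=[
    [[0,0,0,-0.0004,0,0,1],[0,0,0,-0.0006,0,0,0.6],[0,0,0,-0.0006,0,0,0.55],[0,0,0,-0.0006,0,0,0.5],[0,0,0,-0.0006,0,0,0.4],[0,0,0,-0.0006,0,0,0.2],[0,0,0,-0.0006,0,0,0],[0,0,0,-0.0006,0,0,0],[0,0,0,-0.0006,0,0,0],[0,0,0,-0.0006,0,0,0]],
  ],
)

```text
t: 44.9
position: [0.4589, 0.2694, 0.0461]
tool_rot: [0.459, 0.538, 0.459, -0.538]
force: [0.3, 0.6, 0.1]
opening: 0.999
```

>>> apply_moves(
  rows=[
    [[0,0,0,-0.005,0,0,0],[0,0,0,-0.015,0,0,0],[0,0,0,-0.03,0,0,0],[0,0,0,-0.05,0,0,0],[0,0,0,-0.08,0,0,0],[0,0,0,-0.11,0,0,0],[0,0,0,-0.14,0,0,0],[0,0,0,-0.16,0,0,0],[0,0,0,-0.17,0,0,0],[0,0,0,-0.17,0,0,0]],
  ],
)

```text
t: 45.73
position: [0.4605, 0.2701, 0.2202]
tool_rot: [0.46, 0.54, 0.458, -0.536]
force: [0.2, -1.4, -0.0]
opening: 1.001
```

```bash
python3 look.py w21; python3 -c "
from h import *
cv2.imwrite('pics/sc21.png',cv2.resize(cams.read_camera('scene')[100:250,260:480],None,fx=3.5,fy=3.5,interpolation=cv2.INTER_CUBIC))
for n in('top','scene'):
    c=cams.calibration(n)
    for k in('white_box','ink_bottle'):
        print(n,k,[(m['uv'],atz(c,m['uv'],0)) for m in models.spot_point(n,k)[:1]])
"
```

```text
[0.4594 0.2696 0.2175] 45.7833 [-0.6135 -0.038  -0.1502] [-0.043  -0.0166 -0.025 ]
top white_box [([324.9, 145.7], array([0.5956, 0.323 , 0.    ]))]
top ink_bottle [([286.1, 189.0], array([0.4663, 0.4384, 0.    ]))]
scene white_box [([294.9, 194.8], array([0.5884, 0.3405, 0.    ]))]
scene ink_bottle [([279.1, 224.2], array([0.4784, 0.4485, 0.    ]))]
```

View pics/w21.png

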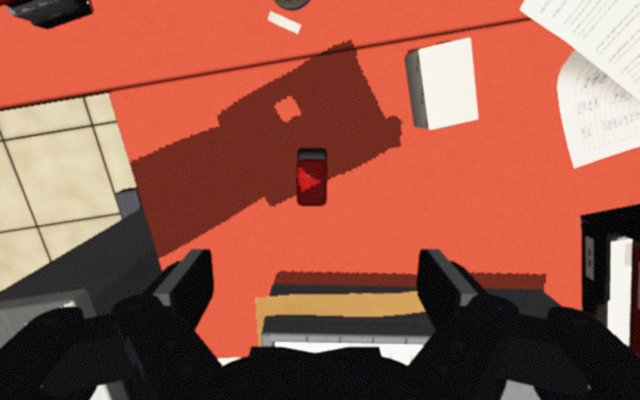

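View pics/sc21.png

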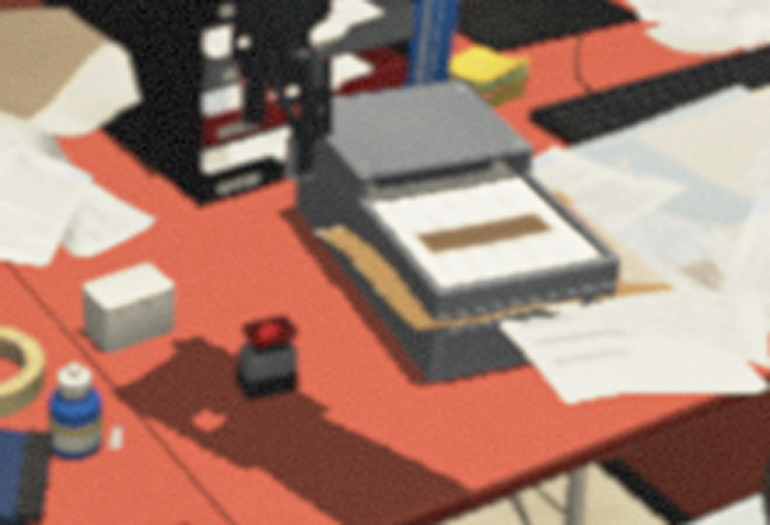

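Run:
```python
from h import *
c=cams.calibration("scene");im=cams.read_camera("scene")
y=-.157;ex=np.array([np.cos(y),np.sin(y)]);ey=np.array([-ex[1],ex[0]]);o=np.array([.459,.2695])
out=[]
for z in(.067,.075):
    big=cv2.resize(im[175:225,315:355],None,fx=9,fy=9,interpolation=cv2.INTER_CUBIC)
    for zz,a,b in((z,.014,.022),(z-.014,.014,.022),(.044,.015,.025),(0,.015,.025)):
        P3=[[*(o+ex*i*a+ey*j*b),zz] for i,j in((1,1),(1,-1),(-1,-1),(-1,1))]
        p=((proj(c,P3)-[315,175]+.5)*9).astype(int);cv2.polylines(big,[p.reshape(-1,1,2)],True,(0,255,0),1)
    out.append(big)
cv2.imwrite("pics/chk.png",np.hstack(out))
w=dict(np.load("w21.npz"))
for z in (.067,.075):
  print(z,proj(w,[[*(o+ex*i*.014+ey*j*.022),z] for i,j in((1,1),(1,-1),(-1,-1),(-1,1))]))
b=cv2.imread("pics/w21.png");cv2.imwrite("pics/w21c.png",cv2.resize(b[135:220,280:345],None,fx=7,fy=7,interpolation=cv2.INTER_CUBIC))
```

```text
0.067 [[327.0465 157.8755]
 [326.6549 206.325 ]
 [295.6824 206.4271]
 [294.8905 157.9498]]
0.075 [[327.4445 159.2598]
 [327.0278 208.9029]
 [295.2587 209.0093]
 [294.4289 159.337 ]]
```

View pics/chk.png

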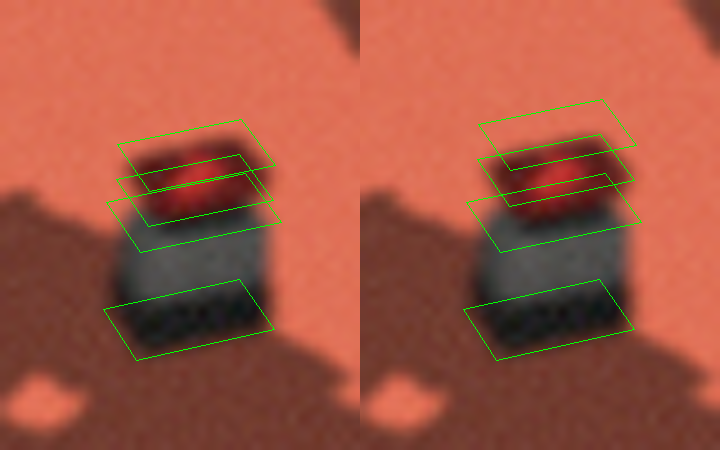

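View pics/w21c.png

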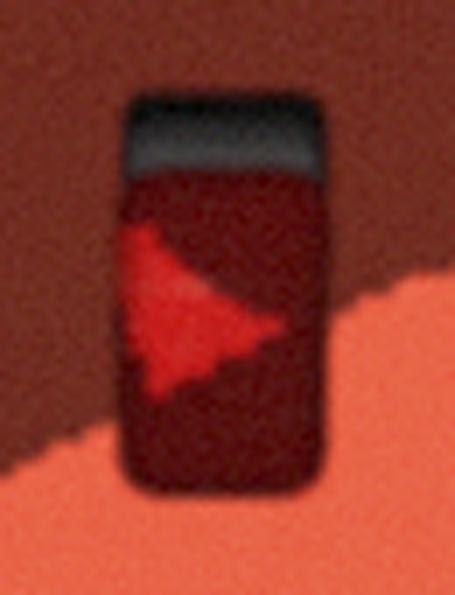

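Run:
```python
from h import *
c=cams.calibration("top");im=cams.read_camera("top")
cv2.imwrite("pics/t22.png",cv2.resize(im[130:230,370:490],None,fx=6,fy=6,interpolation=cv2.INTER_CUBIC))
```

```text
(no output)
```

View pics/t22.png

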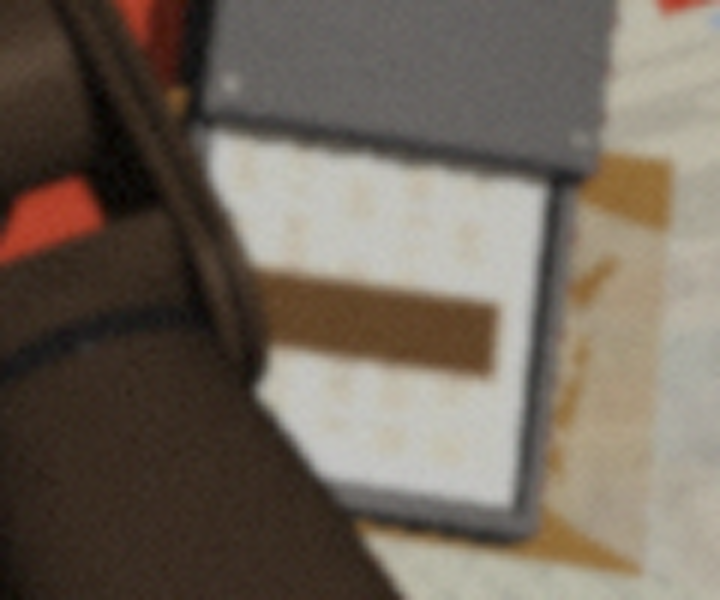

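Run:
```python
from h import *
c=cams.calibration("top");o=np.array([.388,.058]);M=np.array([[.983,-.186],[.186,.983]])
for u,v,z in((515,508,.089),(345,483,.089),(535,538,.098),(490,378,.089)): print(M@(atz(c,(370+u/6,130+v/6),z)[:2]-o))
r.finish_job()
```

```text
[ 0.0016 -0.083 ]
[-0.0004 -0.0068]
[-0.0117 -0.0908]
[ 0.0583 -0.0647]
the job is handed in; nothing more can be done
```

I drew the list flush against the stop, stamped it, stood the stamp back on bare desk and handed the job in at about 46 s of the 72 s allowed. No verdict was reported.

- **Drawing the list:** The fingers slipped on it until I pressed with about 15 N. The highest reading was 16.7 N, against the 20 N limit. The list then followed the fingers until it met the stop.
- **Stamping:** I took the right-most stamp by its handle. On the list its handle went down about 8 mm and stopped firmly at roughly 8 N. The stamp now stands released near (0.459, 0.270).
- **Last checks:**
  - **List:** Its front edge measured between -0.4 and 1.6 mm from the stop in the top view, and about 1 mm earlier in the wrist camera.
  - **Stamp:** It stands upright with its handle down. The camera outlines and the gripper height at set-down agree on this.
  - **Box and bottle:** The white box and ink bottle look unmoved. Network position readings before and after differ by up to about 14 mm. I take that as detection scatter, because the gripper was never near them except at the grasp and the pictures show no change.
- **One disagreement:** While slipping, the fingers behaved as if friction on the list was about 0.75, against the stated 0.55. If 0.55 is right, the real pressing force could have been higher than the readings.

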